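# Blank off a scanned manifold with its cam-lock coupling

## Robot

A 7-joint arm with a two-finger parallel gripper is mounted at the origin on the work surface. World frame = base frame: x ahead of the robot, y to its left, z up, the work surface at z = 0. Lengths are in m, angles in degrees, forces in N, time in s.
With the tool pointing down it reaches from about 0.4 to 0.925 m from the base axis. Payload 5.6 kg.
Tool frame: the origin (TCP) lies on the centre line of the jaws, within the pads' length; the fingertips stand 14 mm ahead of it and the grasp point (between the pads) lies 5 mm behind it; z points along the fingers, y is the line along which they close (so a half turn about z gives the same grasp; the last joint's range is limited). The gripper opens to 85 mm and grips with 20 to 120 N. Pads are 22 mm wide; open, the fingers measure 114 mm over their backs; the gripper's body (76 mm by 85 mm) begins 54 mm behind the grasp point. The pads swing forward as they close: fully open they stand 13 mm farther back than shut.
Start: joints at [71.677, 26.786, -0.665, 91.828, 0.344, 61.387, -3.226], TCP at [0.178, -0.625, 0.209] pointing down, gripper open.
Joint ranges: [-144.91, 144.91], [-17.63, 115.5], [-89.93, 88.59], [15.96, 139.68], [-74.01, 254.01], [8.47, 105.57], [-167.45, 167.45]. Speed limits (degrees/s): [147.25, 147.25, 180, 180, 180, 180, 180].

## Interface

Orientations are given as a 3x3 rotation matrix whose columns are the frame's x, y, z axes.
In Python, from station import r gives the robot as it stands. The module is installed in compiled form; this text tells all that it offers.
- The arm moves only by the tool step_arm, never from a script. Its argument "plan" is a list of rows, each an object with "angular": the turn, a rotation vector about the tool's x, y, z in rad, a list of three; "dp": the shift along the tool's x, y, z in mm, a list of three; "gripper": the opening, from 0 (shut) to 1 (fully open). In form: [{"angular": [ax, ay, az], "dp": [dx, dy, dz], "gripper": gripper}, ...]. A call has 1 to 12 rows; each row is the pose to reach, as a shift and turn from the pose commanded when the call began, along the tool's axes at that moment; what a row does not reach only later rows make up. A row lasts 1/12 s, in which the tool goes at most 41.7 mm and 7.16 degrees, less where a joint would pass 70% of its speed; a pose out of reach is approached as far as the arm can. A call with a gripper value outside its range is refused whole. The fingers move at their own pace and stop on an object; "newtons" is the grip in N (left out, the last holds). Time passes only in rows, so rows that repeat a pose let the fingers close. It gives the time, the measured TCP pose, the force, the opening and the grip force at its end, in the units of the state.
- r.get_state(): the state, without advancing time (a new reading comes with each control period).
- r.grab_frame(name): name is "scene" or "top" or "wrist"; returns the picture (384x512x3 uint8, blue, green, red); there is no depth.
- r.camera_model(name): a dict with "fx", "fy", "cx", "cy" (pixels), "camera_from_world" (4x4, takes a point from world to camera coordinates). Camera axes: x right, y down, z forward; pixel columns grow to the right and rows downward; lengths in m; the calibration is good to about 2 mm. A picture is of the moment at which its call begins: read the wrist's pose just before it. camera_model takes no time and is no camera call; for the wrist camera it gives the pose at the moment of the call.
- r.job_done(): hands the job in; it is judged then, once.
The state is a dict: "clock": time; "joint_pos": joint angles; "joint_velocities": joint speeds; "joint_torque": joint torques, N m; "tool_pos": TCP position; "tool_rot": TCP orientation; "wrist_force": force on the tool from outside, world axes, zero at the start; "ft_torque": the same for the moment, N m; "opening": finger opening in m; "finger_force": force on a finger pad.
Only numpy, scipy, OpenCV 4.12 (cv2) and the standard library are available. Lean on these libraries where they do the work, as an engineer would, in place of code of your own. Each camera call takes 0.05 s, during which the arm holds its last target. There are 200 camera calls.

## Task

The manifold has been scanned: close its port again. Set the cam-lock blanking coupling squarely over the grooved adaptor and, with both cam arms still up, press it down gently but firmly until it is solidly home on its seal; then swing its two cam arms down, one after the other, until each lies flat along the coupling's side. Do not force anything, leave the other things on the bench where they are, and let go.

Things in the scene. Friction and masses are not known exactly. Their poses are not given: they have to be found in the camera images.
- manifold: Milled aluminium manifold bolted to the bench (cannot move), origin on the bench under the port's axis, z up. Foot 150 x 90 x 12 mm, long side along x; block to 48 mm; neck; then the grooved adaptor, an upright spigot 45.5 mm across. It is screwed in more or less far: its rim is 131 to 141 mm above the bench. Rim's edge chamfered 3 mm wide, 5 mm high; cam groove 12.5 to 24.5 mm below it.
- coupling: Loose blanking coupling: aluminium cap 58 mm across, 48 mm tall, 0.3 to 0.5 kg, mouth down on the bench. Origin: centre of its mouth (underside); z up, out of its closed top. Cam arms stand out at +y and -y, their pins 29 mm from the axis and 19 mm above the mouth, ears 13 mm each side of y; its +x and -x sides are bare, to be gripped. Bore 47 mm across.
- coupling_seat (a point): On the coupling's axis 34 mm above its mouth: the adaptor's rim is here when home (solid stop 0.5 mm on). A rubber seal meets the rim 7.5 mm earlier, then resists: 6 N at first, 18 N at home, steeply more at the stop. Bed it against the stop for a moment with 22 to 35 N, never over 40. Let go, it creeps back 2 to 3 mm; the cams pull it in again.
- cam_a (a joint): Angle (rad) of the steel cam arm at the coupling's +y side. 0 = open: handle outward and 20 degrees upward, level at 0.35. Grows as it is swung down about its pin, which is parallel to the coupling's x. 1.92 = fully shut, hanging straight down along the coupling's side. Stays where left. Takes 3 to 8 N at the handle. Starts at 0 to 0.3.
- cam_b (a joint): The same for the cam arm at the coupling's -y side.
- cam_a_handle (a point): Point to push on: middle of the +y handle's outer face (its upper face when open), 45 mm along the handle from the pin and 7.6 mm to the outer side of the line through the pin. The handle is 14 mm wide, 6 mm thick and ends 63 mm from the pin, its tip bent a little outward.
- cam_b_handle (a point): The same point on the -y arm's handle.
- scanner: Bystander: grey hand-held scanner lying down, 240 mm long, 60 mm high, origin under its middle.
- milled_part: Bystander: milled aluminium part with a scalloped edge, 120 x 95 x 40 mm.
- gauge_ball: Bystander: white 38 mm ball on a stand 64 mm across, 95 mm high.
- caliper: Bystander: steel caliper lying flat, 230 mm long.
- spanner: Bystander: spanner lying flat, 210 mm long.
- sticker_roll: Bystander: paper roll 68 mm across, 25 mm high.
- plug: Bystander: grooved plug without arms, 45 mm across, 38 mm high.
Mind the look-alikes: they are no part of the job. Leave any pink, red or turquoise look-alike of the coupling alone.

How it is judged:
By the outcome, as a careful person would: the job done as asked, in the order asked, and still so for the second after the job is handed in, with the robot touching nothing.
It also fails if it takes over 72 s, if anything falls off the work surface, if the arm or the gripper's body presses on something with over 40 N, if the wrist force passes 120 N, or if a joint passes its speed limit or range.

## Working session

There is one attempt and no reset: what is moved stays moved. The work goes in short steps, Python scripts to look and compute and a tool call to move; the robot and the scene stay as the last step left them, time stands still between calls to the robot, and variables do not carry over. Pictures are saved under pics/ and viewed, at most 10 in all, crops included, and the job is handed in when it is done.

Besides the shell and the picture viewer there is one more tool, called after "Call:" as name(argument=value, ...), one argument or row to a line, values as JSON. step_arm: Moves the arm, as the interface text tells. Its arguments: {"type":"object","properties":{"plan":{"type":"array"},"newtons":{"type":"number"}},"required":["plan"]}

```bash
mkdir -p pics; python3 - <<'E'
from station import r
import cv2,numpy as np
s=r.get_state();print(s['clock'],s['tool_pos'],s['tool_rot'],s['opening'],s['wrist_force'])
for n in ['scene','top']:
    cv2.imwrite(f'pics/{n}0.png',cv2.resize(r.grab_frame(n),(800,600),interpolation=cv2.INTER_CUBIC))
    c=r.camera_model(n);print(n,c['fx'],c['cx'],c['cy'],np.round(c['camera_from_world'],3).tolist())
E
```

```text
0.0 [ 0.17742341 -0.62470578  0.20840133] [[ 9.61941574e-01  2.73254527e-01 -6.10097845e-04]
 [ 2.73255179e-01 -9.61940096e-01  1.69067490e-03]
 [-1.24893011e-04 -1.79304287e-03 -9.99998385e-01]] 0.08542317839425746 [ 0.69439582  0.79113581 -1.06383151]
scene 466.4770689204618 257.2640398214517 194.30220146891668 [[0.126, 0.992, 0.011, -0.05], [0.667, -0.076, -0.741, -0.286], [-0.735, 0.1, -0.671, 1.693], [0.0, 0.0, 0.0, 1.0]]
top 415.3398470749831 253.53215325820935 194.83239459391828 [[0.0, -1.0, -0.01, 0.002], [-0.986, 0.001, -0.165, 0.516], [0.165, 0.01, -0.986, 1.109], [0.0, 0.0, 0.0, 1.0]]
```

View pics/scene0.png

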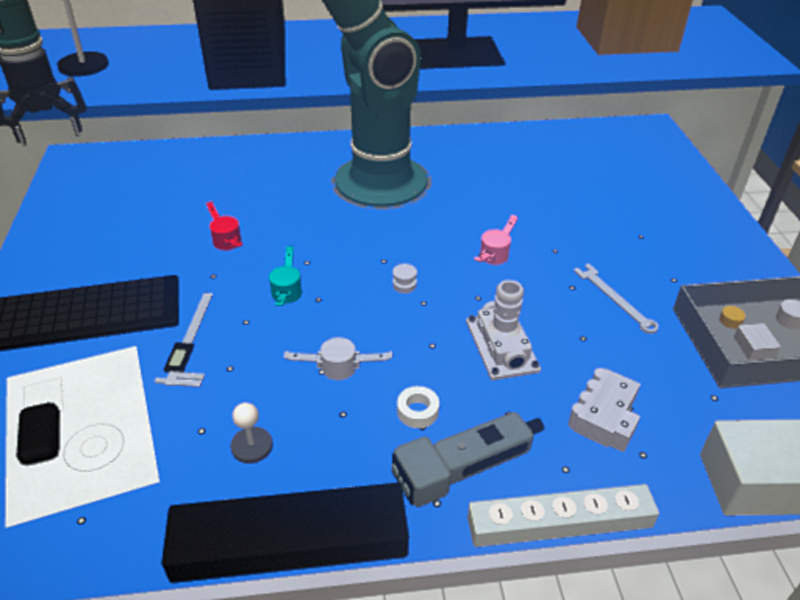

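View pics/top0.png

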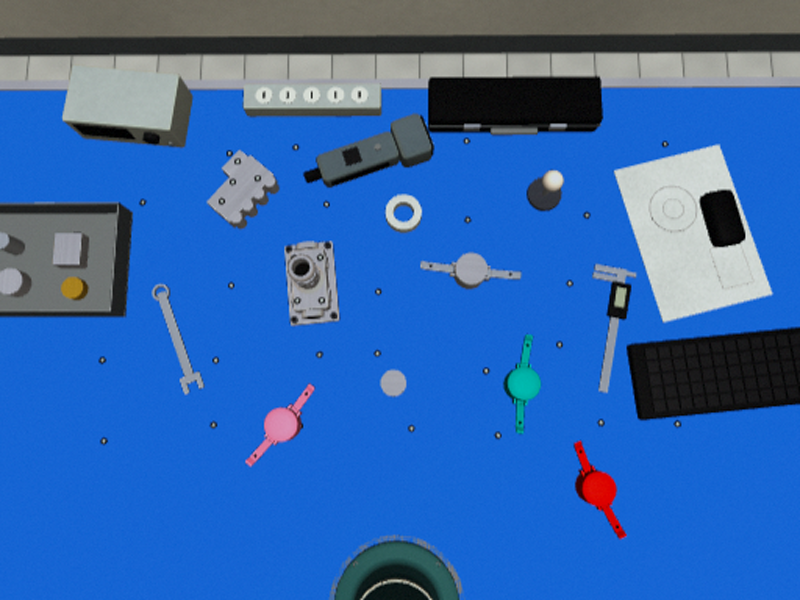

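The scene view shows the grey coupling at about (338,357) with its arms running left-right, and the manifold spigot at (509,290). In the top view the coupling cap is at (471,268), its arm ends at (422,265) and (520,275), and the spigot rim at (302,266).

```bash
cat > h.py <<'E'
from station import r
import numpy as np, cv2
def ray(n,u,v,z,cm=None):
    c=cm or r.camera_model(n);M=np.array(c['camera_from_world']);R=M[:3,:3];o=-R.T@M[:3,3]
    d=R.T@np.array([(u-c['cx'])/c['fx'],(v-c['cy'])/c['fy'],1]);return o+d*(z-o[2])/d[2]
def rel(p,a):
    """dp mm & yaw about tool z to put TCP at p, with tool y at world angle a deg (mod 180)"""
    s=r.get_state();R=np.array(s['tool_rot']);d=R.T@(np.array(p)-s['tool_pos'])*1000
    y=np.degrees(np.arctan2(R[1,1],R[0,1]));da=(a-y+90)%180-90
    return np.round(d,1),'yaw world',round(da,1),'tool az rad',round(-np.radians(da),3)
def st():
    s=r.get_state();print(round(s['clock'],2),np.round(s['tool_pos'],4),np.round(s['wrist_force'],1),round(s['opening'],4),np.round(s['finger_force'],1));print(np.round(s['tool_rot'],3).tolist())
E
python3 - <<'E'
from h import *
k=1.5625
for n,(u,v),z in [('cap',(471,268),.048),('hl',(422,265),.04),('hr',(520,275),.04),('rim',(302,266),.136)]:
    print(n,ray('top',u/k,v/k,z))
for n,(u,v),z in [('cap',(338,346),.048),('rim',(510,287),.136)]:
    print('scene',n,ray('scene',u/k,v/k,z))
a=ray('top',520/k,275/k,.04)-ray('top',422/k,265/k,.04); ang=np.degrees(np.arctan2(a[1],a[0]));print(ang)
c=ray('top',471/k,268/k,.048); print(rel([c[0],c[1],.2],ang+90))
print(np.round(r.get_state()['joint_pos'],1)); cm=r.camera_model('wrist');print(cm['fx'],cm['cx'],cm['cy']);M=np.array(cm['camera_from_world']);s=r.get_state();T=np.eye(4);T[:3,:3]=s['tool_rot'];T[:3,3]=s['tool_pos'];print(np.round(M@T,4))
E
```

```text
cap [ 0.58027767 -0.13185898  0.048     ]
hl [ 0.58775792 -0.04488076  0.04      ]
hr [ 0.56909433 -0.22005398  0.04      ]
rim [0.56438715 0.15574602 0.136     ]
scene cap [ 0.57436412 -0.13162757  0.048     ]
scene rim [0.5571304  0.15860411 0.136     ]
-96.08155890094277
(array([ 522.2, -364.1,    9. ]), 'yaw world', np.float64(68.1), 'tool az rad', np.float64(-1.188))
[71.7 26.8 -0.7 91.9  0.3 61.4 -3.2]
316.306383274877 252.79678999379257 187.73080423733947
[[-6.000e-04  1.000e+00  2.000e-04  9.000e-04]
 [-9.501e-01 -5.000e-04 -3.120e-01  2.410e-02]
 [-3.120e-01 -4.000e-04  9.501e-01  1.815e-01]
 [ 0.000e+00  0.000e+00  0.000e+00  1.000e+00]]
```

Call:
step_arm(
  plan=[
    {"angular": [0,0,-0.1],"dp": [40,-28,0],"gripper": 1},
    {"angular": [0,0,-0.2],"dp": [72,-50,0],"gripper": 1},
    {"angular": [0,0,-0.3],"dp": [104,-72,0],"gripper": 1},
    {"angular": [0,0,-0.4],"dp": [136,-95,0],"gripper": 1},
    {"angular": [0,0,-0.5],"dp": [168,-117,0],"gripper": 1},
    {"angular": [0,0,-0.6],"dp": [200,-140,0],"gripper": 1},
    {"angular": [0,0,-0.7],"dp": [232,-162,0],"gripper": 1},
    {"angular": [0,0,-0.8],"dp": [264,-184,0],"gripper": 1},
    {"angular": [0,0,-0.9],"dp": [296,-206,0],"gripper": 1},
    {"angular": [0,0,-1.0],"dp": [328,-229,0],"gripper": 1},
    {"angular": [0,0,-1.1],"dp": [360,-251,0],"gripper": 1},
    {"angular": [0,0,-1.188],"dp": [392,-273,0],"gripper": 1},
  ],
)

```text
clock: 1.1
tool_pos: [0.4807, -0.2539, 0.2093]
tool_rot: [[0.101, 0.995, -0.0], [0.995, -0.101, -0.0], [-0.0, -0.0, -1.0]]
wrist_force: [-0.0, -0.6, -0.1]
opening: 0.0852
finger_force: 0.0
```

```bash
python3 - <<'E'
from h import *
st();print(rel([.578,-.132,.2],-6))
E
```

```text
1.1 [ 0.4807 -0.2539  0.2093] [-0.  -0.6 -0.1] 0.0852 0.0
[[0.101, 0.995, -0.0], [0.995, -0.101, -0.0], [-0.0, -0.0, -1.0]]
(array([131.1,  84.5,   9.2]), 'yaw world', np.float64(-0.2), 'tool az rad', np.float64(0.003))
```

Call:
step_arm(
  plan=[
    {"angular": [0,0,0],"dp": [33,21,3],"gripper": 1},
    {"angular": [0,0,0],"dp": [66,42,6],"gripper": 1},
    {"angular": [0,0,0],"dp": [99,63,9],"gripper": 1},
    {"angular": [0,0,0],"dp": [120,78,9],"gripper": 1},
    {"angular": [0,0,0],"dp": [131,84.5,9],"gripper": 1},
    {"angular": [0,0,0],"dp": [131,84.5,9],"gripper": 1},
  ],
)

```text
clock: 1.6
tool_pos: [0.5792, -0.1306, 0.2]
tool_rot: [[0.101, 0.995, 0.0], [0.995, -0.101, 0.002], [0.002, -0.0, -1.0]]
wrist_force: [0.8, -0.1, 0.6]
opening: 0.0852
finger_force: 0.0
```

```bash
python3 - <<'E'
from h import *
import json
st();cm=r.camera_model('wrist');f=r.grab_frame('wrist')
cm['camera_from_world']=np.array(cm['camera_from_world']).tolist();json.dump(cm,open('cm1.json','w'),default=float)
cv2.imwrite('pics/w1.png',cv2.resize(f,(800,600),interpolation=cv2.INTER_CUBIC))
E
```

```text
1.6 [ 0.5792 -0.1306  0.2   ] [ 0.8 -0.1  0.6] 0.0852 0.0
[[0.101, 0.995, 0.0], [0.995, -0.101, 0.002], [0.002, -0.0, -1.0]]
```

View pics/w1.png

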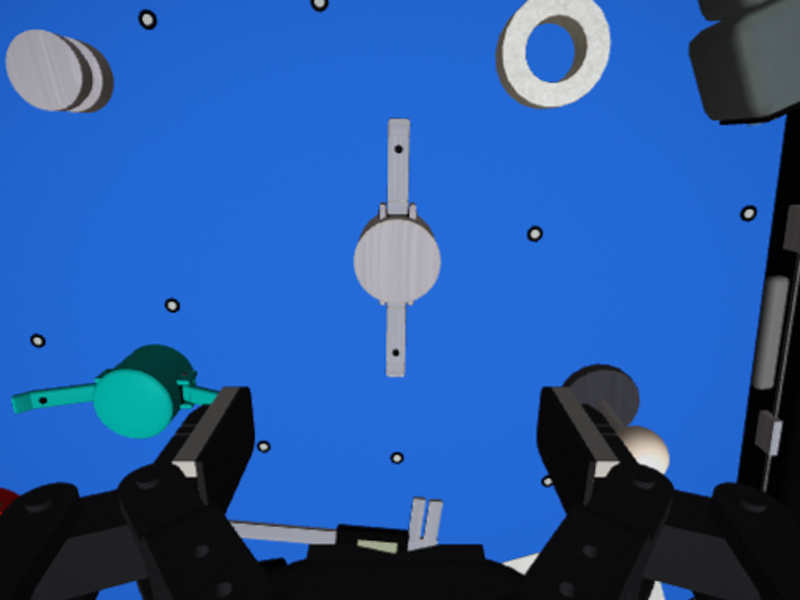

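The wrist view shows the cap top centred at (397,260), with arm ends at (399,120) and (395,376). It is well aligned with the jaws and the sides are clear.

```bash
python3 - <<'E'
from h import *
import json
cm=json.load(open('cm1.json'));k=1.5625
c=ray('',397/k,259.8/k,.048,cm);a=ray('',399/k,120/k,.042,cm);b=ray('',395/k,376/k,.042,cm)
ang=np.degrees(np.arctan2(*(a-b)[[1,0]]));print(c,a,b,ang,(a+b)/2)
print(rel([c[0],c[1],.028],ang+90))
E
```

```text
[ 0.57958434 -0.13045801  0.048     ] [ 0.58956128 -0.04379059  0.042     ] [ 0.56930577 -0.21832025  0.042     ] 83.38000017168581 [ 0.57943352 -0.13105542  0.042     ]
(array([  3. ,   1.5, 171.8]), 'yaw world', np.float64(-0.7), 'tool az rad', np.float64(0.012))
```

```bash
python3 - <<'E'
from h import *
s=r.get_state();print(s['tool_pos'],np.round(s['tool_rot'],4).tolist());print(rel([.5796,-.1306,.028],-6.6))
E
```

```text
[ 0.57795621 -0.13336403  0.19985013] [[0.1037, 0.9946, -0.001], [0.9946, -0.1037, 0.0003], [0.0002, -0.0011, -1.0]]
(array([  2.9,   1.5, 171.8]), 'yaw world', np.float64(-0.7), 'tool az rad', np.float64(0.011))
```

Call:
step_arm(
  plan=[
    {"angular": [0,0,0.011],"dp": [2.5,1.5,35],"gripper": 1},
    {"angular": [0,0,0.011],"dp": [2.5,1.5,70],"gripper": 1},
    {"angular": [0,0,0.011],"dp": [2.5,1.5,95],"gripper": 1},
    {"angular": [0,0,0.011],"dp": [2.5,1.5,115],"gripper": 1},
    {"angular": [0,0,0.011],"dp": [2.5,1.5,135],"gripper": 1},
    {"angular": [0,0,0.011],"dp": [2.5,1.5,150],"gripper": 1},
    {"angular": [0,0,0.011],"dp": [2.5,1.5,160],"gripper": 1},
    {"angular": [0,0,0.011],"dp": [2.5,1.5,168],"gripper": 1},
    {"angular": [0,0,0.011],"dp": [2.5,1.5,172],"gripper": 1},
    {"angular": [0,0,0.011],"dp": [2.5,1.5,172],"gripper": 1},
    {"angular": [0,0,0.011],"dp": [2.5,1.5,172],"gripper": 1},
  ],
)

```text
clock: 2.57
tool_pos: [0.5801, -0.1324, 0.029]
tool_rot: [[0.117, 0.993, 0.001], [0.993, -0.117, -0.0], [-0.0, 0.001, -1.0]]
wrist_force: [-0.1, 0.5, -0.4]
opening: 0.0854
finger_force: 0.0
```

```bash
python3 - <<'E'
from h import *
st();r.grab_frame('wrist');r.grab_frame('wrist');st();print(rel([.5796,-.131,.028],-6.6))
E
```

```text
2.57 [ 0.5801 -0.1324  0.029 ] [-0.1  0.5 -0.4] 0.0854 0.0
[[0.117, 0.993, 0.001], [0.993, -0.117, -0.0], [-0.0, 0.001, -1.0]]
2.67 [ 0.5804 -0.1322  0.0293] [ 0.   0.5 -0.1] 0.0859 0.0
[[0.117, 0.993, 0.002], [0.993, -0.117, -0.001], [-0.0, 0.002, -1.0]]
(array([ 1.1, -1. ,  1.3]), 'yaw world', np.float64(0.1), 'tool az rad', np.float64(-0.002))
```

Call:
step_arm(
  plan=[
    {"angular": [0,0,0],"dp": [1,-0.7,0],"gripper": 0.8},
    {"angular": [0,0,0],"dp": [1,-0.7,0],"gripper": 0.5},
    {"angular": [0,0,0],"dp": [1,-0.7,0],"gripper": 0.5},
    {"angular": [0,0,0],"dp": [1,-0.7,0],"gripper": 0.5},
    {"angular": [0,0,0],"dp": [1,-0.7,0],"gripper": 0.5},
    {"angular": [0,0,0],"dp": [1,-0.7,0],"gripper": 0.5},
    {"angular": [0,0,0],"dp": [1,-0.7,0],"gripper": 0.5},
  ],
  newtons=80,
)

```text
clock: 3.25
tool_pos: [0.5792, -0.1309, 0.0284]
tool_rot: [[0.117, 0.993, -0.0], [0.993, -0.117, -0.0], [-0.0, -0.0, -1.0]]
wrist_force: [0.1, -0.1, -0.3]
opening: 0.043
finger_force: 0.0
```

```bash
python3 - <<'E'
from h import *
st();f=r.grab_frame('wrist');g=r.grab_frame('scene')[130:290,120:340]
cv2.imwrite('pics/w2.png',np.hstack([cv2.resize(f,(400,300)),cv2.resize(g,(400,300))]))
E
```

```text
3.25 [ 0.5792 -0.1309  0.0284] [ 0.1 -0.1 -0.3] 0.043 0.0
[[0.117, 0.993, -0.0], [0.993, -0.117, -0.0], [-0.0, -0.0, -1.0]]
```

View pics/w2.png

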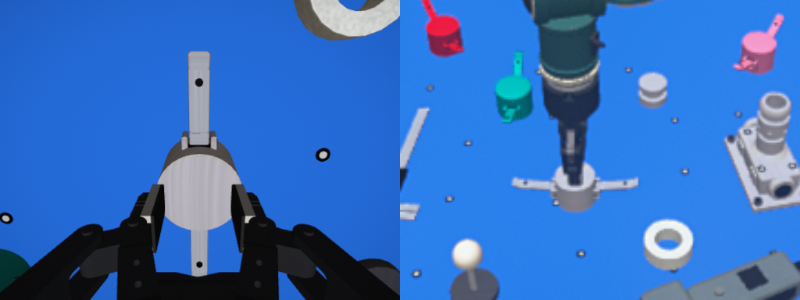

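The wrist crop shows the pads on both sides of the cap, but the opening equals the command, so I can't tell whether it is held. I'll close further and read the force.

Call:
step_arm(
  plan=[
    {"angular": [0,0,0],"dp": [0,0,0],"gripper": 0.4},
    {"angular": [0,0,0],"dp": [0,0,0],"gripper": 0.4},
    {"angular": [0,0,0],"dp": [0,0,0],"gripper": 0.4},
  ],
  newtons=80,
)

```text
clock: 3.6
tool_pos: [0.5791, -0.1308, 0.0284]
tool_rot: [[0.117, 0.993, -0.0], [0.993, -0.117, -0.0], [-0.0, -0.0, -1.0]]
wrist_force: [-0.1, 0.6, 0.5]
opening: 0.0339
finger_force: 0.0
```

```bash
python3 - <<'E'
from h import *
st();f=r.grab_frame('wrist')[150:384,120:400];
cv2.imwrite('pics/w3.png',cv2.resize(f,(718,600),interpolation=cv2.INTER_CUBIC))
E
```

```text
3.6 [ 0.5791 -0.1308  0.0284] [-0.1  0.6  0.5] 0.0339 0.0
[[0.117, 0.993, -0.0], [0.993, -0.117, -0.0], [-0.0, -0.0, -1.0]]
```

View pics/w3.png

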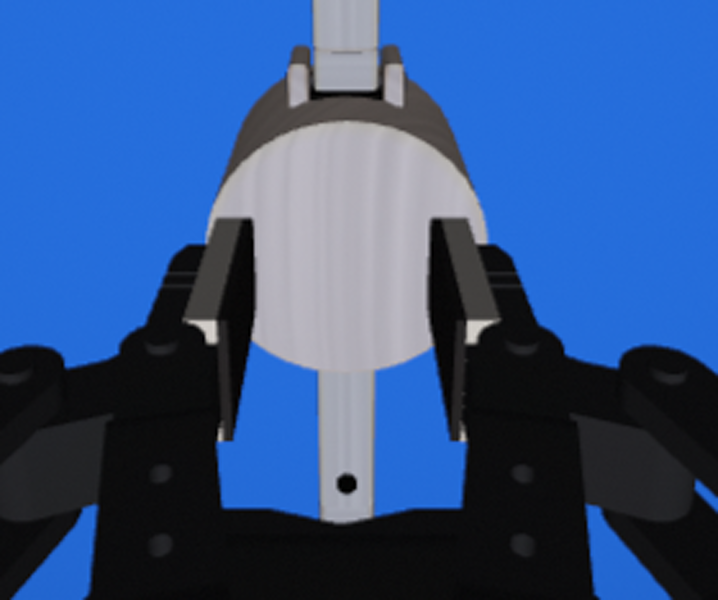

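The crop settles it. The pads are 34 mm apart yet drawn over the cap's top face, so the fingertips are above the cap: about 27 mm behind the TCP, not 14 mm ahead of it. The fingers' real position disagrees with the stated one by roughly 35 mm. I'll reopen and check this against the fixed scene camera before going lower.

Call:
step_arm(
  plan=[
    {"angular": [0,0,0],"dp": [0,0,0],"gripper": 1},
    {"angular": [0,0,0],"dp": [0,0,0],"gripper": 1},
    {"angular": [0,0,0],"dp": [0,0,0],"gripper": 1},
    {"angular": [0,0,0],"dp": [0,0,0],"gripper": 1},
    {"angular": [0,0,0],"dp": [0,0,0],"gripper": 1},
  ],
)

```text
clock: 4.07
tool_pos: [0.5792, -0.1309, 0.0284]
tool_rot: [[0.117, 0.993, 0.0], [0.993, -0.117, -0.0], [-0.0, 0.0, -1.0]]
wrist_force: [-0.2, -0.2, -0.1]
opening: 0.0855
finger_force: 0.0
```

```bash
python3 - <<'E'
from h import *
st();s=r.get_state();g=r.grab_frame('scene');w=r.grab_frame('wrist')
def proj(n,p):
    c=r.camera_model(n);q=np.array(c['camera_from_world'])@np.r_[p,1];return q[0]/q[2]*c['fx']+c['cx'],q[1]/q[2]*c['fy']+c['cy']
R=np.array(s['tool_rot']);p=np.array(s['tool_pos'])
out=[]
for n,im,(x0,y0,x1,y1) in [('scene',g,(165,160,265,260)),('wrist',w,(120,150,400,350))]:
    f=400/(x1-x0);c=cv2.resize(im[y0:y1,x0:x1],None,fx=f,fy=f,interpolation=cv2.INTER_CUBIC)
    for tz,col in [(.001,(0,0,255)),(-.035,(0,255,0))]:
        for sy in (-1,1):
            u,v=proj(n,p+R@np.array([0,sy*.0427,tz]));cv2.circle(c,(int((u-x0)*f),int((v-y0)*f)),3,col,-1)
    out.append(cv2.copyMakeBorder(c,0,400-c.shape[0],0,0,cv2.BORDER_CONSTANT))
cv2.imwrite('pics/chk.png',np.hstack(out))
E
```

```text
4.07 [ 0.5792 -0.1309  0.0284] [-0.2 -0.2 -0.1] 0.0855 0.0
[[0.117, 0.993, 0.0], [0.993, -0.117, -0.0], [-0.0, 0.0, -1.0]]
```

View pics/chk.png

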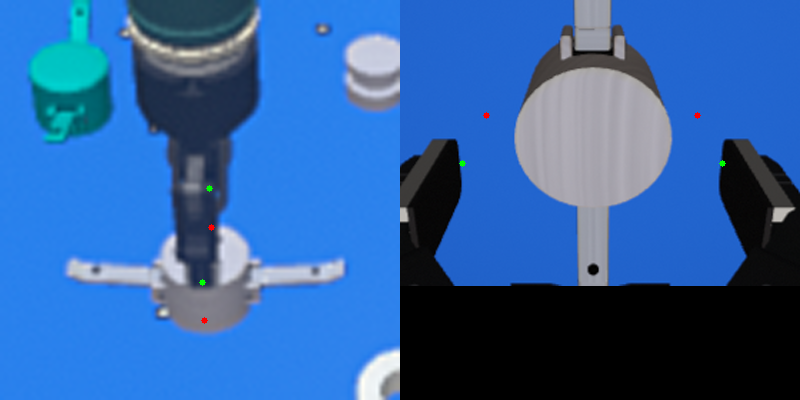

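Both views agree: the open fingertips are at the green marks, 35 mm behind the TCP. So real tip height = reported z + 35 mm open, a little less when closed. I'll go 24 mm lower, check the force, then finish.

Call:
step_arm(
  plan=[
    {"angular": [0,0,0],"dp": [0,0,8],"gripper": 1},
    {"angular": [0,0,0],"dp": [0,0,16],"gripper": 1},
    {"angular": [0,0,0],"dp": [0,0,24],"gripper": 1},
    {"angular": [0,0,0],"dp": [0,0,24],"gripper": 1},
  ],
)

```text
clock: 4.5
tool_pos: [0.5775, -0.1306, 0.002]
tool_rot: [[0.117, 0.993, -0.004], [0.993, -0.117, 0.001], [0.0, -0.004, -1.0]]
wrist_force: [-0.2, -0.4, -0.7]
opening: 0.0856
finger_force: 0.0
```

Call:
step_arm(
  plan=[
    {"angular": [0,0,0],"dp": [0,0,6],"gripper": 1},
    {"angular": [0,0,0],"dp": [0,0,12],"gripper": 1},
    {"angular": [0,0,0],"dp": [0,0,18],"gripper": 1},
    {"angular": [0,0,0],"dp": [0,0,18],"gripper": 1},
  ],
)

```text
clock: 4.83
tool_pos: [0.5782, -0.1307, -0.0151]
tool_rot: [[0.117, 0.993, -0.002], [0.993, -0.117, 0.0], [0.0, -0.002, -1.0]]
wrist_force: [0.4, -0.4, -0.8]
opening: 0.0852
finger_force: 0.0
```

Call:
step_arm(
  plan=[
    {"angular": [0,0,0],"dp": [0,0,0],"gripper": 0.75},
    {"angular": [0,0,0],"dp": [0,0,0],"gripper": 0.6},
    {"angular": [0,0,0],"dp": [0,0,0],"gripper": 0.5},
    {"angular": [0,0,0],"dp": [0,0,0],"gripper": 0.5},
    {"angular": [0,0,0],"dp": [0,0,0],"gripper": 0.5},
    {"angular": [0,0,0],"dp": [0,0,0],"gripper": 0.5},
  ],
  newtons=80,
)

```text
clock: 5.33
tool_pos: [0.5799, -0.1309, -0.0129]
tool_rot: [[0.117, 0.993, 0.001], [0.993, -0.117, -0.0], [-0.0, 0.001, -1.0]]
wrist_force: [-0.2, -0.4, 6.1]
opening: 0.0567
finger_force: 86.1
```

Call:
step_arm(
  plan=[
    {"angular": [0,0,0],"dp": [0,0,-5],"gripper": 0.5},
    {"angular": [0,0,0],"dp": [0,0,-15],"gripper": 0.5},
    {"angular": [0,0,0],"dp": [0,0,-35],"gripper": 0.5},
    {"angular": [0,0,0],"dp": [0,0,-60],"gripper": 0.5},
    {"angular": [0,0,0],"dp": [0,0,-90],"gripper": 0.5},
    {"angular": [0,0,0],"dp": [0,0,-120],"gripper": 0.5},
    {"angular": [0,0,0],"dp": [0,0,-150],"gripper": 0.5},
    {"angular": [0,0,0],"dp": [0,0,-175],"gripper": 0.5},
    {"angular": [0,0,0],"dp": [0,0,-187],"gripper": 0.5},
    {"angular": [0,0,0],"dp": [0,0,-190],"gripper": 0.5},
    {"angular": [0,0,0],"dp": [0,0,-190],"gripper": 0.5},
  ],
)

```text
clock: 6.25
tool_pos: [0.5789, -0.131, 0.1764]
tool_rot: [[0.117, 0.993, 0.0], [0.993, -0.117, -0.0], [-0.0, 0.0, -1.0]]
wrist_force: [-0.5, -0.6, -3.2]
opening: 0.0572
finger_force: 86.0
```

```bash
python3 - <<'E'
from h import *
st();print(rel([.564,.060,.177],-6.6))
E
```

```text
6.25 [ 0.5789 -0.131   0.1764] [-0.5 -0.6 -3.2] 0.0572 86.0
[[0.117, 0.993, 0.0], [0.993, -0.117, -0.0], [-0.0, 0.0, -1.0]]
(array([188. , -37.1,  -0.6]), 'yaw world', np.float64(0.1), 'tool az rad', np.float64(-0.002))
```

Call:
step_arm(
  plan=[
    {"angular": [0,0,0],"dp": [15,-3,0],"gripper": 0.5},
    {"angular": [0,0,0],"dp": [45,-9,0],"gripper": 0.5},
    {"angular": [0,0,0],"dp": [80,-16,0],"gripper": 0.5},
    {"angular": [0,0,0],"dp": [115,-23,0],"gripper": 0.5},
    {"angular": [0,0,0],"dp": [150,-30,0],"gripper": 0.5},
    {"angular": [0,0,0],"dp": [175,-35,0],"gripper": 0.5},
    {"angular": [0,0,0],"dp": [186,-37,0],"gripper": 0.5},
    {"angular": [0,0,0],"dp": [188,-37,0],"gripper": 0.5},
    {"angular": [0,0,0],"dp": [188,-37,0],"gripper": 0.5},
    {"angular": [0,0,0],"dp": [188,-37,0],"gripper": 0.5},
  ],
)

```text
clock: 7.08
tool_pos: [0.5642, 0.0579, 0.1752]
tool_rot: [[0.119, 0.993, -0.002], [0.993, -0.119, -0.001], [-0.002, -0.002, -1.0]]
wrist_force: [0.2, -0.8, -2.0]
opening: 0.0566
finger_force: 85.8
```

```bash
python3 - <<'E'
from h import *
import json
st();cm=r.camera_model('wrist');f=r.grab_frame('wrist');st()
cm['camera_from_world']=np.array(cm['camera_from_world']).tolist();json.dump(cm,open('cm2.json','w'),default=float)
cv2.imwrite('raw2.png',f)
cv2.imwrite('pics/w4.png',cv2.resize(f,(800,600),interpolation=cv2.INTER_CUBIC))
E
```

```text
7.08 [0.5642 0.0579 0.1752] [ 0.2 -0.8 -2. ] 0.0566 85.8
[[0.119, 0.993, -0.002], [0.993, -0.119, -0.001], [-0.002, -0.002, -1.0]]
7.13 [0.5643 0.0576 0.1755] [ 0.1  0.3 -3.1] 0.0564 85.8
[[0.12, 0.993, -0.001], [0.993, -0.12, -0.001], [-0.001, -0.001, -1.0]]
```

View pics/w4.png

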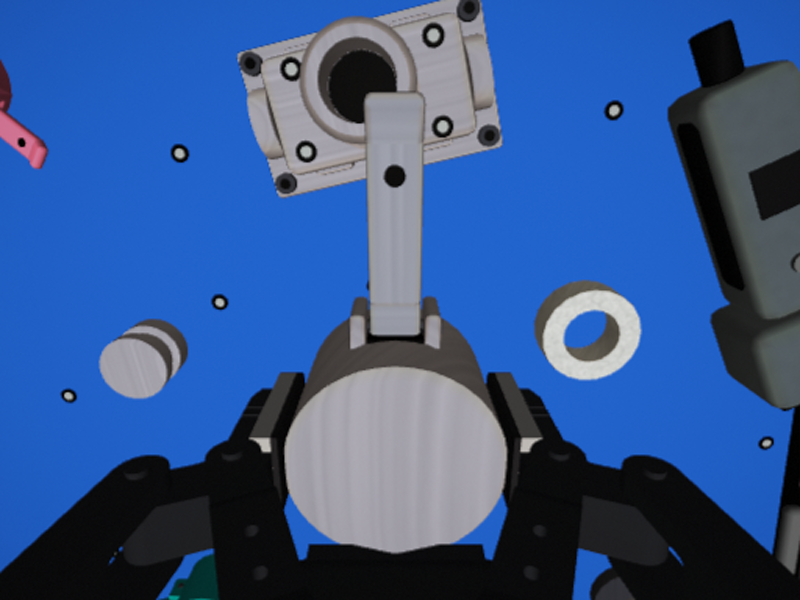

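The wrist view shows the held cap centred at about (395,459), seated squarely in the jaws. The spigot rim is at about (360,78), partly covered by the arm. I'll enlarge the rim.

```bash
python3 - <<'E'
import cv2
f=cv2.imread('raw2.png')[0:100,180:313]
cv2.imwrite('pics/w5.png',cv2.resize(f,(798,600),interpolation=cv2.INTER_CUBIC))
E
```

```text
(no output)
```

View pics/w5.png

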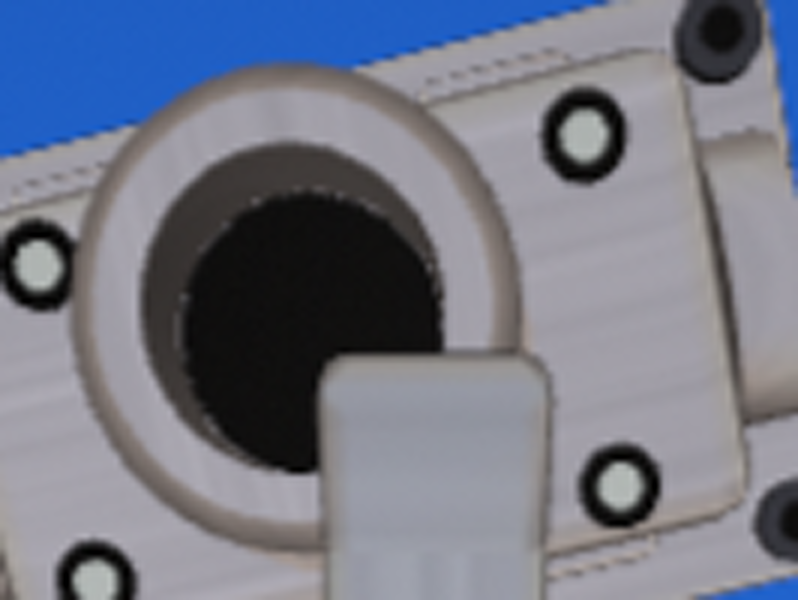

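The crop shows the rim's flat top edge spanning columns 92–500 and rows 83–528, and the outer chamfer edge spanning columns 73–522 and rows 62–550.

```bash
python3 - <<'E'
from h import *
import json
from scipy.optimize import least_squares
cm=json.load(open('cm2.json'));M=np.array(cm['camera_from_world'])
t=np.linspace(0,2*np.pi,721)
def ext(c,rad,R=np.eye(3)):
    P=np.array(c)[:,None]+R@np.array([rad*np.cos(t),rad*np.sin(t),0*t]);q=M[:3,:3]@P+M[:3,3:]
    u=q[0]/q[2]*cm['fx']+cm['cx'];v=q[1]/q[2]*cm['fy']+cm['cy'];return np.array([u.min(),u.max(),v.min(),v.max()])
g=lambda a:np.array([180+a[0]/6,180+a[1]/6,a[2]/6,a[3]/6])
o1,o2=g([92,500,83,528]),g([73,522,62,550])
f=least_squares(lambda p:np.r_[ext(p,.01975)-o1,ext(p-[0,0,.005],.02275)-o2],[.56,.157,.136]);print('rim',f.x,f.fun.round(1))
o3=np.array([285,506,366,552])/1.5625
k=least_squares(lambda p:ext(p,.029)-o3,[.56,.058,.236]);print('cap',k.x,k.fun.round(1))
kz=least_squares(lambda p:ext([*p,.1752+.0609],.029)-o3,[.56,.058]);print('capz',kz.x,kz.fun.round(1))
st();print('move', rel(np.r_[np.array(r.get_state()['tool_pos'])[:2]+f.x[:2]-kz.x,.177],-6.8))
E
```

```text
rim [0.56120376 0.15732399 0.13884806] [ 0.1 -0.5  0.3 -0.7 -0.2  0.6 -0.2  0.5]
cap [0.5631422  0.05503953 0.2306289 ] [ 0. -0. -0.  0.]
capz [0.56358026 0.05865308] [-3.6  3.6 -2.3  3.8]
7.13 [0.5643 0.0576 0.1755] [ 0.1  0.3 -3.1] 0.0564 85.8
[[0.12, 0.993, -0.001], [0.993, -0.12, -0.001], [-0.001, -0.001, -1.0]]
move (array([ 97.7, -14.2,  -1.7]), 'yaw world', np.float64(0.1), 'tool az rad', np.float64(-0.002))
```

Call:
step_arm(
  plan=[
    {"angular": [0,0,0],"dp": [15,-2,0],"gripper": 0.5},
    {"angular": [0,0,0],"dp": [40,-6,0],"gripper": 0.5},
    {"angular": [0,0,0],"dp": [70,-10,0],"gripper": 0.5},
    {"angular": [0,0,0],"dp": [92,-13,0],"gripper": 0.5},
    {"angular": [0,0,0],"dp": [100,-14.3,5],"gripper": 0.5},
    {"angular": [0,0,0],"dp": [100,-14.3,15],"gripper": 0.5},
    {"angular": [0,0,0],"dp": [100,-14.3,25],"gripper": 0.5},
    {"angular": [0,0,0],"dp": [100,-14.3,32],"gripper": 0.5},
    {"angular": [0,0,0],"dp": [100,-14.3,32],"gripper": 0.5},
    {"angular": [0,0,0],"dp": [100,-14.3,32],"gripper": 0.5},
  ],
)

```text
clock: 7.97
tool_pos: [0.5617, 0.1592, 0.1433]
tool_rot: [[0.119, 0.993, -0.002], [0.993, -0.119, -0.001], [-0.001, -0.002, -1.0]]
wrist_force: [0.7, -0.5, -3.0]
opening: 0.0566
finger_force: 85.8
```

```bash
python3 - <<'E'
from h import *
st();r.grab_frame('top');r.grab_frame('top');st();print(rel([.562,.159,.140],-6.8))
E
```

```text
7.97 [0.5617 0.1592 0.1433] [ 0.7 -0.5 -3. ] 0.0566 85.8
[[0.119, 0.993, -0.002], [0.993, -0.119, -0.001], [-0.001, -0.002, -1.0]]
8.07 [0.5623 0.1603 0.1445] [-0.4  0.1 -2.9] 0.0567 85.8
[[0.118, 0.993, 0.0], [0.993, -0.118, -0.0], [-0.0, 0.0, -1.0]]
(array([-1.3, -0.1,  4.5]), 'yaw world', np.float64(-0.0), 'tool az rad', np.float64(0.0))
```

Centred to within about a millimetre. I'll go down in small steps and watch the force; the mouth is at about 0.157.

Call:
step_arm(
  plan=[
    {"angular": [0,0,0],"dp": [-0.7,0,3],"gripper": 0.5},
    {"angular": [0,0,0],"dp": [-0.7,0,6],"gripper": 0.5},
    {"angular": [0,0,0],"dp": [-0.7,0,9],"gripper": 0.5},
    {"angular": [0,0,0],"dp": [-0.7,0,12],"gripper": 0.5},
    {"angular": [0,0,0],"dp": [-0.7,0,14],"gripper": 0.5},
    {"angular": [0,0,0],"dp": [-0.7,0,14],"gripper": 0.5},
  ],
)

```text
clock: 8.57
tool_pos: [0.5614, 0.1604, 0.1297]
tool_rot: [[0.117, 0.993, -0.001], [0.993, -0.117, -0.0], [-0.0, -0.001, -1.0]]
wrist_force: [-0.3, -0.1, -2.9]
opening: 0.0568
finger_force: 85.8
```

Call:
step_arm(
  plan=[
    {"angular": [0,0,0],"dp": [0,0,1.5],"gripper": 0.5},
    {"angular": [0,0,0],"dp": [0,0,3],"gripper": 0.5},
    {"angular": [0,0,0],"dp": [0,0,4],"gripper": 0.5},
    {"angular": [0,0,0],"dp": [0,0,4],"gripper": 0.5},
  ],
)

```text
clock: 8.9
tool_pos: [0.5616, 0.1605, 0.1261]
tool_rot: [[0.117, 0.993, -0.0], [0.993, -0.117, -0.0], [-0.0, -0.0, -1.0]]
wrist_force: [-0.3, 0.8, -2.8]
opening: 0.0563
finger_force: 85.8
```

Call:
step_arm(
  plan=[
    {"angular": [0,0,0],"dp": [-0.5,0,1.5],"gripper": 0.5},
    {"angular": [0,0,0],"dp": [-0.5,0,3],"gripper": 0.5},
    {"angular": [0,0,0],"dp": [-0.5,0,4],"gripper": 0.5},
    {"angular": [0,0,0],"dp": [-0.5,0,4],"gripper": 0.5},
  ],
)

```text
clock: 9.23
tool_pos: [0.5615, 0.1599, 0.1221]
tool_rot: [[0.117, 0.993, -0.001], [0.993, -0.117, -0.0], [-0.0, -0.0, -1.0]]
wrist_force: [-0.0, -0.3, -3.9]
opening: 0.0565
finger_force: 85.8
```

Call:
step_arm(
  plan=[
    {"angular": [0,0,0],"dp": [0,0,1.5],"gripper": 0.5},
    {"angular": [0,0,0],"dp": [0,0,3],"gripper": 0.5},
    {"angular": [0,0,0],"dp": [0,0,3],"gripper": 0.5},
  ],
)

```text
clock: 9.48
tool_pos: [0.5615, 0.1599, 0.119]
tool_rot: [[0.117, 0.993, -0.001], [0.993, -0.117, -0.0], [-0.0, -0.001, -1.0]]
wrist_force: [-0.0, 0.3, -3.0]
opening: 0.0567
finger_force: 85.8
```

Call:
step_arm(
  plan=[
    {"angular": [0,0,0],"dp": [0,0,1.5],"gripper": 0.5},
    {"angular": [0,0,0],"dp": [0,0,3],"gripper": 0.5},
    {"angular": [0,0,0],"dp": [0,0,4],"gripper": 0.5},
    {"angular": [0,0,0],"dp": [0,0,4],"gripper": 0.5},
  ],
)

```text
clock: 9.82
tool_pos: [0.5615, 0.1599, 0.115]
tool_rot: [[0.117, 0.993, -0.001], [0.993, -0.117, -0.0], [-0.0, -0.0, -1.0]]
wrist_force: [-0.3, 0.6, -2.8]
opening: 0.0566
finger_force: 85.8
```

Call:
step_arm(
  plan=[
    {"angular": [0,0,0],"dp": [0,0,1.5],"gripper": 0.5},
    {"angular": [0,0,0],"dp": [0,0,3],"gripper": 0.5},
    {"angular": [0,0,0],"dp": [0,0,4],"gripper": 0.5},
    {"angular": [0,0,0],"dp": [0,0,4],"gripper": 0.5},
  ],
)

```text
clock: 10.15
tool_pos: [0.5615, 0.1599, 0.111]
tool_rot: [[0.117, 0.993, -0.001], [0.993, -0.117, -0.0], [-0.0, -0.0, -1.0]]
wrist_force: [0.4, -0.0, -3.0]
opening: 0.0563
finger_force: 85.8
```

The mouth is below any possible rim height and there is no contact force, so it has slid on cleanly. Continuing to the seal.

Call:
step_arm(
  plan=[
    {"angular": [0,0,0],"dp": [0,0,1.5],"gripper": 0.5},
    {"angular": [0,0,0],"dp": [0,0,3],"gripper": 0.5},
    {"angular": [0,0,0],"dp": [0,0,5],"gripper": 0.5},
    {"angular": [0,0,0],"dp": [0,0,7],"gripper": 0.5},
    {"angular": [0,0,0],"dp": [0,0,7],"gripper": 0.5},
  ],
)

```text
clock: 10.57
tool_pos: [0.5614, 0.1598, 0.1038]
tool_rot: [[0.117, 0.993, -0.001], [0.993, -0.117, -0.0], [-0.0, -0.001, -1.0]]
wrist_force: [0.4, -0.2, -2.3]
opening: 0.0566
finger_force: 85.8
```

Call:
step_arm(
  plan=[
    {"angular": [0,0,0],"dp": [0,0,1.5],"gripper": 0.5},
    {"angular": [0,0,0],"dp": [0,0,3],"gripper": 0.5},
    {"angular": [0,0,0],"dp": [0,0,3],"gripper": 0.5},
  ],
)

```text
clock: 10.82
tool_pos: [0.5615, 0.1599, 0.101]
tool_rot: [[0.117, 0.993, -0.0], [0.993, -0.117, -0.0], [-0.0, -0.0, -1.0]]
wrist_force: [-0.3, -0.1, -3.3]
opening: 0.0566
finger_force: 85.8
```

Call:
step_arm(
  plan=[
    {"angular": [0,0,0],"dp": [0,0,1.5],"gripper": 0.5},
    {"angular": [0,0,0],"dp": [0,0,3],"gripper": 0.5},
    {"angular": [0,0,0],"dp": [0,0,3],"gripper": 0.5},
  ],
)

```text
clock: 11.07
tool_pos: [0.5619, 0.1601, 0.0985]
tool_rot: [[0.117, 0.993, 0.0], [0.993, -0.117, -0.0], [0.0, 0.0, -1.0]]
wrist_force: [-0.3, 0.7, -1.7]
opening: 0.0566
finger_force: 86.1
```

Call:
step_arm(
  plan=[
    {"angular": [0,0,0],"dp": [0,0,1.5],"gripper": 0.5},
    {"angular": [0,0,0],"dp": [0,0,3],"gripper": 0.5},
    {"angular": [0,0,0],"dp": [0,0,3],"gripper": 0.5},
  ],
)

```text
clock: 11.32
tool_pos: [0.5619, 0.16, 0.0961]
tool_rot: [[0.117, 0.993, 0.001], [0.993, -0.117, -0.0], [-0.0, 0.001, -1.0]]
wrist_force: [-1.7, -0.8, 4.1]
opening: 0.0568
finger_force: 86.8
```

Call:
step_arm(
  plan=[
    {"angular": [0,0,0],"dp": [0,0,1],"gripper": 0.5},
    {"angular": [0,0,0],"dp": [0,0,2],"gripper": 0.5},
    {"angular": [0,0,0],"dp": [0,0,3],"gripper": 0.5},
    {"angular": [0,0,0],"dp": [0,0,3],"gripper": 0.5},
  ],
)

```text
clock: 11.65
tool_pos: [0.5619, 0.16, 0.0936]
tool_rot: [[0.117, 0.993, 0.001], [0.993, -0.117, -0.001], [-0.0, 0.001, -1.0]]
wrist_force: [-3.7, -0.4, 9.1]
opening: 0.0567
finger_force: 87.3
```

Call:
step_arm(
  plan=[
    {"angular": [0,0,0],"dp": [0,0,1],"gripper": 0.5},
    {"angular": [0,0,0],"dp": [0,0,2],"gripper": 0.5},
    {"angular": [0,0,0],"dp": [0,0,2],"gripper": 0.5},
  ],
)

```text
clock: 11.9
tool_pos: [0.562, 0.16, 0.092]
tool_rot: [[0.117, 0.993, 0.001], [0.993, -0.117, -0.001], [-0.001, 0.001, -1.0]]
wrist_force: [-5.9, -1.8, 11.0]
opening: 0.0568
finger_force: 87.6
```

Call:
step_arm(
  plan=[
    {"angular": [0,0,0],"dp": [0,-0.5,0],"gripper": 0.5},
    {"angular": [0,0,0],"dp": [0,-0.5,1],"gripper": 0.5},
    {"angular": [0,0,0],"dp": [0,-0.5,1],"gripper": 0.5},
  ],
)

```text
clock: 12.15
tool_pos: [0.562, 0.1601, 0.0913]
tool_rot: [[0.117, 0.993, 0.002], [0.993, -0.117, -0.001], [-0.0, 0.002, -1.0]]
wrist_force: [-3.9, -1.8, 13.1]
opening: 0.0567
finger_force: 87.6
```

Call:
step_arm(
  plan=[
    {"angular": [0,0,0],"dp": [0,0,1],"gripper": 0.5},
    {"angular": [0,0,0],"dp": [0,0,1],"gripper": 0.5},
  ],
)

```text
clock: 12.32
tool_pos: [0.5621, 0.1601, 0.091]
tool_rot: [[0.117, 0.993, 0.002], [0.993, -0.117, -0.001], [-0.001, 0.002, -1.0]]
wrist_force: [-6.1, -3.4, 18.1]
opening: 0.0567
finger_force: 88.4
```

Call:
step_arm(
  plan=[
    {"angular": [0,0,0],"dp": [-0.2,-0.5,0.7],"gripper": 0.5},
    {"angular": [0,0,0],"dp": [-0.2,-0.5,0.7],"gripper": 0.5},
  ],
)

```text
clock: 12.48
tool_pos: [0.5621, 0.16, 0.091]
tool_rot: [[0.117, 0.993, 0.004], [0.993, -0.117, -0.001], [-0.0, 0.004, -1.0]]
wrist_force: [-6.1, -3.6, 20.5]
opening: 0.0568
finger_force: 88.8
```

Call:
step_arm(
  plan=[
    {"angular": [0,0,0],"dp": [0,0,0.4],"gripper": 0.5},
    {"angular": [0,0,0],"dp": [0,0,0.4],"gripper": 0.5},
  ],
)

```text
clock: 12.65
tool_pos: [0.5621, 0.16, 0.091]
tool_rot: [[0.117, 0.993, 0.004], [0.993, -0.117, -0.001], [-0.001, 0.004, -1.0]]
wrist_force: [-7.5, -4.1, 23.6]
opening: 0.0566
finger_force: 89.0
```

Call:
step_arm(
  plan=[
    {"angular": [0,0,0],"dp": [0,0,0.4],"gripper": 0.5},
    {"angular": [0,0,0],"dp": [0,0,0.4],"gripper": 0.5},
    {"angular": [0,0,0],"dp": [0,0,0.4],"gripper": 0.5},
    {"angular": [0,0,0],"dp": [0,0,0.4],"gripper": 0.5},
  ],
)

```text
clock: 12.98
tool_pos: [0.5621, 0.16, 0.0909]
tool_rot: [[0.117, 0.993, 0.004], [0.993, -0.117, -0.001], [-0.001, 0.004, -1.0]]
wrist_force: [-8.7, -4.8, 27.1]
opening: 0.057
finger_force: 89.4
```

Bedded: the position has stopped changing at z = 0.0909 with 27 N at the wrist (about 30 N on the stop). Now I'll ease off and release.

Call:
step_arm(
  plan=[
    {"angular": [0,0,0],"dp": [0,0,-1],"gripper": 0.5},
    {"angular": [0,0,0],"dp": [0,0,-2],"gripper": 0.5},
    {"angular": [0,0,0],"dp": [0,0,-3],"gripper": 0.5},
    {"angular": [0,0,0],"dp": [0,0,-3],"gripper": 0.5},
  ],
)

```text
clock: 13.32
tool_pos: [0.562, 0.16, 0.0913]
tool_rot: [[0.117, 0.993, 0.003], [0.993, -0.117, 0.0], [0.001, 0.003, -1.0]]
wrist_force: [-0.9, -1.5, 9.5]
opening: 0.0566
finger_force: 87.1
```

Call:
step_arm(
  plan=[
    {"angular": [0,0,0],"dp": [0,0,0],"gripper": 0.75},
    {"angular": [0,0,0],"dp": [0,0,0],"gripper": 0.9},
    {"angular": [0,0,0],"dp": [0,0,0],"gripper": 1},
    {"angular": [0,0,0],"dp": [0,0,0],"gripper": 1},
    {"angular": [0,0,0],"dp": [0,0,0],"gripper": 1},
  ],
)

```text
clock: 13.73
tool_pos: [0.5605, 0.16, 0.0895]
tool_rot: [[0.117, 0.993, -0.001], [0.993, -0.117, 0.0], [-0.0, -0.001, -1.0]]
wrist_force: [0.2, 0.8, 0.0]
opening: 0.0854
finger_force: 0.0
```

Released, and the cap is on. Next I'll rise, shut the fingers and tilt outward 20°, ready above the +u handle.

Call:
step_arm(
  plan=[
    {"angular": [0,0,0],"dp": [0,0,-20],"gripper": 1},
    {"angular": [0,0,0],"dp": [0,0,-50],"gripper": 1},
    {"angular": [0,0,0],"dp": [0,0,-85],"gripper": 1},
    {"angular": [0,0,0],"dp": [0,0,-95],"gripper": 0.5},
    {"angular": [0,-0.1,0],"dp": [15,0,-95],"gripper": 0},
    {"angular": [0,-0.2,0],"dp": [35,0,-95],"gripper": 0},
    {"angular": [0,-0.3,0],"dp": [55,0,-95],"gripper": 0},
    {"angular": [0,-0.35,0],"dp": [61,0,-90],"gripper": 0},
    {"angular": [0,-0.35,0],"dp": [61,0,-82],"gripper": 0},
    {"angular": [0,-0.35,0],"dp": [61,0,-82],"gripper": 0},
    {"angular": [0,-0.35,0],"dp": [61,0,-82],"gripper": 0},
    {"angular": [0,-0.35,0],"dp": [61,0,-82],"gripper": 0},
  ],
  newtons=40,
)

```text
clock: 14.73
tool_pos: [0.5684, 0.2183, 0.1721]
tool_rot: [[0.112, 0.993, -0.041], [0.932, -0.12, -0.341], [-0.344, 0.0, -0.939]]
wrist_force: [0.7, -0.1, 1.1]
opening: 0.0002
finger_force: 0.0
```

```bash
cat >> h.py <<'E'
AX=np.array([.561,.1595]);U=np.array([.117,.993])
def view(name,sgn):
    """scene crop with predicted shut-tip corners"""
    s=r.get_state();R=np.array(s['tool_rot']);p=np.array(s['tool_pos']);g=r.grab_frame('scene');c=r.camera_model('scene')
    x0,y0,w,h=250,110,160,120;im=cv2.resize(g[y0:y0+h,x0:x0+w],(800,600),interpolation=cv2.INTER_CUBIC)
    def dot(q,col):
        q=np.array(c['camera_from_world'])@np.r_[q,1];cv2.circle(im,(int((q[0]/q[2]*c['fx']+c['cx']-x0)*5),int((q[1]/q[2]*c['fy']+c['cy']-y0)*5)),3,col,-1)
    for tx in(-.011,.011):dot(p+R@[tx,0,-.022],(0,255,0))
    for sg in(1,-1):dot(np.r_[AX+sg*.029*U,.125],(0,0,255))
    cv2.imwrite(name,im)
E
python3 -c "
from h import *
st();view('pics/v1.png',1)"
```

```text
14.73 [0.5684 0.2183 0.1721] [ 0.7 -0.1  1.1] 0.0002 0.0
[[0.112, 0.993, -0.041], [0.932, -0.12, -0.341], [-0.344, 0.0, -0.939]]
```

View pics/v1.png

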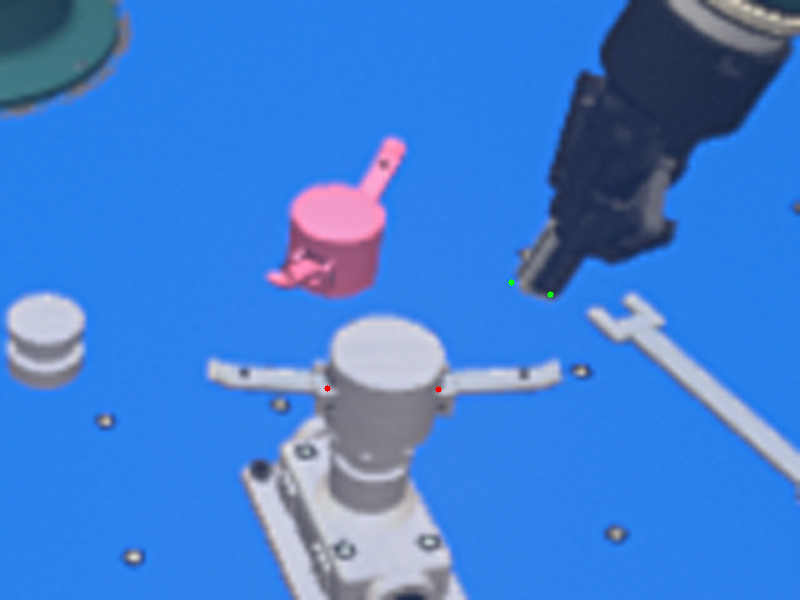

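The view shows the coupling seated with both arms near level, right handle from (450,380) to (555,372), and the shut fingertips at about (540,290) above its outer part. Green prediction marks fit within 2 mm. Now I'll push down in stages.

Call:
step_arm(
  plan=[
    {"angular": [0,0,0],"dp": [7,20,20],"gripper": 0},
  ],
)

```text
clock: 14.87
tool_pos: [0.5879, 0.2195, 0.1555]
tool_rot: [[0.111, 0.993, -0.034], [0.935, -0.116, -0.337], [-0.338, 0.005, -0.941]]
wrist_force: [0.3, 2.8, 0.3]
opening: -0.0003
finger_force: 0.0
```

I put a stray 20 mm in y in that row. It was in free air and touched nothing, so I'll correct it.

Call:
step_arm(
  plan=[
    {"angular": [0,0,0],"dp": [0,-20,0],"gripper": 0},
    {"angular": [0,0,0],"dp": [0,-20,0],"gripper": 0},
    {"angular": [0,0,0],"dp": [4,-20,11],"gripper": 0},
    {"angular": [0,0,0],"dp": [8.4,-20,22],"gripper": 0},
    {"angular": [0,0,0],"dp": [8.4,-20,22],"gripper": 0},
  ],
)

```text
clock: 15.28
tool_pos: [0.5674, 0.2193, 0.1253]
tool_rot: [[0.11, 0.993, -0.042], [0.932, -0.118, -0.342], [-0.344, -0.002, -0.939]]
wrist_force: [0.8, -0.4, -0.7]
opening: 0.0
finger_force: 0.0
```

Call:
step_arm(
  plan=[
    {"angular": [0,0,0],"dp": [1.4,0,4],"gripper": 0},
    {"angular": [0,0,0],"dp": [2.9,0,8],"gripper": 0},
    {"angular": [0,0,0],"dp": [4.3,0,12],"gripper": 0},
    {"angular": [0,0,0],"dp": [5.4,0,15],"gripper": 0},
  ],
)

```text
clock: 15.62
tool_pos: [0.5682, 0.221, 0.1113]
tool_rot: [[0.11, 0.993, -0.039], [0.933, -0.116, -0.34], [-0.342, 0.001, -0.94]]
wrist_force: [0.5, 0.9, 2.8]
opening: -0.0004
finger_force: 1.4
```

Call:
step_arm(
  plan=[
    {"angular": [0,0,0],"dp": [1.6,0,4.3],"gripper": 0},
    {"angular": [0,0,0],"dp": [3.2,0,8.6],"gripper": 0},
    {"angular": [0,0,0],"dp": [4.7,0,12.8],"gripper": 0},
    {"angular": [0,0,0],"dp": [6,0,16.5],"gripper": 0},
    {"angular": [0,0,0],"dp": [7.4,0,20],"gripper": 0},
    {"angular": [0,0,0],"dp": [7.4,0,20],"gripper": 0},
  ],
)

```text
clock: 16.12
tool_pos: [0.5677, 0.22, 0.089]
tool_rot: [[0.11, 0.993, -0.041], [0.933, -0.117, -0.341], [-0.344, -0.001, -0.939]]
wrist_force: [0.9, -0.2, 1.9]
opening: -0.0
finger_force: 0.7
```

Call:
step_arm(
  plan=[
    {"angular": [0,0,0],"dp": [1.4,0,4],"gripper": 0},
    {"angular": [0,0,0],"dp": [2.8,0,8],"gripper": 0},
    {"angular": [0,0,0],"dp": [2.2,0,11],"gripper": 0},
    {"angular": [0,0,0],"dp": [1.6,0,14.5],"gripper": 0},
    {"angular": [0,0,0],"dp": [1.2,0,17.8],"gripper": 0},
    {"angular": [0,0,0],"dp": [1.2,0,17.8],"gripper": 0},
  ],
)

```text
clock: 16.62
tool_pos: [0.5671, 0.2152, 0.072]
tool_rot: [[0.11, 0.993, -0.041], [0.933, -0.117, -0.341], [-0.343, -0.001, -0.939]]
wrist_force: [2.3, 1.4, 1.1]
opening: -0.0
finger_force: 0.8
```

Call:
step_arm(
  plan=[
    {"angular": [0,0,0],"dp": [-2,0,2.6],"gripper": 0},
    {"angular": [0,0,0],"dp": [-4,0,5.2],"gripper": 0},
    {"angular": [0,0,0],"dp": [-5.7,0,7.8],"gripper": 0},
    {"angular": [0,0,0],"dp": [-8.2,0,9.8],"gripper": 0},
    {"angular": [0,0,0],"dp": [-11,0,11.8],"gripper": 0},
    {"angular": [0,0,0],"dp": [-11,0,11.8],"gripper": 0},
  ],
)

```text
clock: 17.12
tool_pos: [0.565, 0.2017, 0.0645]
tool_rot: [[0.109, 0.993, -0.041], [0.933, -0.117, -0.339], [-0.342, -0.001, -0.94]]
wrist_force: [0.1, 4.7, -2.6]
opening: 0.0
finger_force: 2.1
```

```bash
python3 -c "
from h import *
st();s=r.get_state();print((np.array(s['tool_pos'])[:2]-AX)@U, np.array(s['wrist_force'])[:2]@U)"
```

```text
17.12 [0.565  0.2017 0.0645] [ 0.1  4.7 -2.6] 0.0 2.1
[[0.109, 0.993, -0.041], [0.933, -0.117, -0.339], [-0.342, -0.001, -0.94]]
0.04239567052581097 4.719785452104417
```

Call:
step_arm(
  plan=[
    {"angular": [0,0,0],"dp": [-1.5,0,0.6],"gripper": 0},
    {"angular": [0,0,0],"dp": [-3,0,1.1],"gripper": 0},
    {"angular": [0,0,0],"dp": [-4,0,1.5],"gripper": 0},
    {"angular": [0,0,0],"dp": [-4,0,1.5],"gripper": 0},
  ],
)

```text
clock: 17.45
tool_pos: [0.5644, 0.1984, 0.0646]
tool_rot: [[0.109, 0.993, -0.041], [0.934, -0.116, -0.338], [-0.341, -0.001, -0.94]]
wrist_force: [1.1, 5.7, -2.7]
opening: 0.0
finger_force: 2.5
```

Call:
step_arm(
  plan=[
    {"angular": [0,0,0],"dp": [-1,0,0.3],"gripper": 0},
    {"angular": [0,0,0],"dp": [-1.5,0,0.5],"gripper": 0},
    {"angular": [0,0,0],"dp": [-1.5,0,0.5],"gripper": 0},
  ],
)

```text
clock: 17.7
tool_pos: [0.5643, 0.1976, 0.0645]
tool_rot: [[0.108, 0.993, -0.04], [0.934, -0.116, -0.337], [-0.34, -0.001, -0.941]]
wrist_force: [0.8, 6.7, -4.1]
opening: -0.0002
finger_force: 3.2
```

Call:
step_arm(
  plan=[
    {"angular": [0,0,0],"dp": [-1,0,0.3],"gripper": 0},
    {"angular": [0,0,0],"dp": [-2,0,0.7],"gripper": 0},
    {"angular": [0,0,0],"dp": [-2,0,0.7],"gripper": 0},
  ],
)

```text
clock: 17.95
tool_pos: [0.5641, 0.1964, 0.0644]
tool_rot: [[0.108, 0.993, -0.04], [0.935, -0.115, -0.336], [-0.338, -0.001, -0.941]]
wrist_force: [1.6, 8.8, -5.0]
opening: 0.0004
finger_force: 4.0
```

Call:
step_arm(
  plan=[
    {"angular": [0,0,0],"dp": [-1,0,0.3],"gripper": 0},
    {"angular": [0,0,0],"dp": [-2,0,0.7],"gripper": 0},
    {"angular": [0,0,0],"dp": [-2,0,0.7],"gripper": 0},
  ],
)

```text
clock: 18.2
tool_pos: [0.5639, 0.1953, 0.0642]
tool_rot: [[0.107, 0.993, -0.039], [0.936, -0.114, -0.334], [-0.336, -0.001, -0.942]]
wrist_force: [1.8, 10.0, -6.8]
opening: 0.0002
finger_force: 4.9
```

Call:
step_arm(
  plan=[
    {"angular": [0,0,0],"dp": [-1,0,0.3],"gripper": 0},
    {"angular": [0,0,0],"dp": [-2,0,0.7],"gripper": 0},
    {"angular": [0,0,0],"dp": [-2,0,0.7],"gripper": 0},
  ],
)

```text
clock: 18.45
tool_pos: [0.5637, 0.1942, 0.0639]
tool_rot: [[0.107, 0.994, -0.038], [0.936, -0.114, -0.332], [-0.335, -0.0, -0.942]]
wrist_force: [2.4, 11.9, -9.1]
opening: 0.0003
finger_force: 6.0
```

Call:
step_arm(
  plan=[
    {"angular": [0,0,0],"dp": [-1,0,0.3],"gripper": 0},
    {"angular": [0,0,0],"dp": [-2,0,0.7],"gripper": 0},
    {"angular": [0,0,0],"dp": [-2,0,0.7],"gripper": 0},
  ],
)

```text
clock: 18.7
tool_pos: [0.5634, 0.1929, 0.0637]
tool_rot: [[0.106, 0.994, -0.038], [0.937, -0.113, -0.331], [-0.333, -0.001, -0.943]]
wrist_force: [2.5, 13.0, -11.0]
opening: -0.0002
finger_force: 6.9
```

The force is rising smoothly with an odd vertical part. I'll use the last picture to check, with three crops in one.

```bash
python3 - <<'E'
from h import *
s=r.get_state();R=np.array(s['tool_rot']);p=np.array(s['tool_pos'])
def crop(n,x0,y0,w,h,W,H):
    g=r.grab_frame(n);c=r.camera_model(n);im=cv2.resize(g[y0:y0+h,x0:x0+w],(W,H),interpolation=cv2.INTER_CUBIC)
    def dot(q,col):
        q=np.array(c['camera_from_world'])@np.r_[q,1];cv2.circle(im,(int((q[0]/q[2]*c['fx']+c['cx']-x0)*W/w),int((q[1]/q[2]*c['fy']+c['cy']-y0)*H/h)),2,col,-1)
    for tx in(-.011,.011):dot(p+R@[tx,0,-.022],(0,255,0))
    dot(np.r_[AX+.029*U,.123],(0,0,255))
    return im
a=crop('scene',280,140,100,90,500,450);b=crop('wrist',0,0,512,384,300,225);c=crop('top',150,130,100,75,300,225)
cv2.imwrite('pics/v2.png',np.hstack([a,np.vstack([b,c])]))
E
```

```text
(no output)
```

View pics/v2.png

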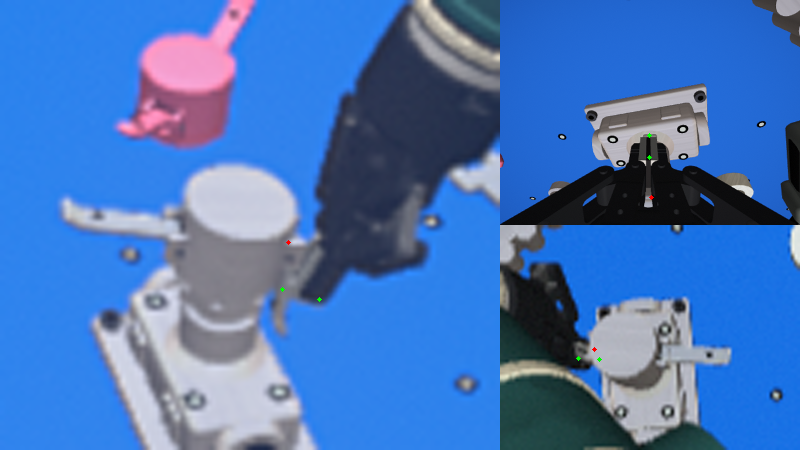

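The last picture shows the +u handle (280–290, 245–330) hanging straight down along the coupling's side, with the fingertip against it. So it is at its stop and the extra motion is finger give. Retracting out and up, then over to the other arm.

Call:
step_arm(
  plan=[
    {"angular": [0,0,0],"dp": [8,0,-3],"gripper": 0},
    {"angular": [0,0,0],"dp": [20,0,-7],"gripper": 0},
    {"angular": [0,0,0],"dp": [28,0,-10],"gripper": 0},
    {"angular": [0,0,0],"dp": [18,0,-38],"gripper": 0},
    {"angular": [0,0,0],"dp": [7,0,-70],"gripper": 0},
    {"angular": [0,0,0],"dp": [-5,0,-100],"gripper": 0},
    {"angular": [0,0,0],"dp": [-13,0,-125],"gripper": 0},
    {"angular": [0,0,0],"dp": [-13,0,-125],"gripper": 0},
    {"angular": [0,0,0],"dp": [-13,0,-125],"gripper": 0},
  ],
)

```text
clock: 19.6
tool_pos: [0.5683, 0.2179, 0.1893]
tool_rot: [[0.111, 0.993, -0.037], [0.933, -0.117, -0.34], [-0.342, 0.003, -0.94]]
wrist_force: [-0.1, 0.8, -0.6]
opening: 0.0001
finger_force: 0.0
```

```bash
python3 - <<'E'
from h import *
from scipy.spatial.transform import Rotation as Ro
st();s=r.get_state();R=np.array(s['tool_rot']);p=np.array(s['tool_pos'])
Rd=np.column_stack([np.r_[U,0],[U[1],-U[0],0],[0,0,-1]])@Ro.from_rotvec([0,.35,0]).as_matrix()
print('rot',Ro.from_matrix(R.T@Rd).as_rotvec().round(3))
for S,z in [(0,.205),(-61,.205),(-61,.17)]:
    q=np.r_[AX+U*S/1000,z];print(S,z,(R.T@(q-p)*1000).round(1))
E
```

```text
19.6 [0.5683 0.2179 0.1893] [-0.1  0.8 -0.6] 0.0001 0.0
[[0.111, 0.993, -0.037], [0.933, -0.117, -0.34], [-0.342, 0.003, -0.94]]
rot [ 0.003  0.699 -0.   ]
0 0.205 [-60.6  -0.3   5.4]
-61 0.205 [-118.    -0.3   26.3]
-61 0.17 [-106.    -0.4   59.2]
```

Call:
step_arm(
  plan=[
    {"angular": [0,0.1,0],"dp": [-15,0,0],"gripper": 0},
    {"angular": [0,0.22,0],"dp": [-38,0,1],"gripper": 0},
    {"angular": [0,0.34,0],"dp": [-61,0,5],"gripper": 0},
    {"angular": [0,0.46,0],"dp": [-80,0,12],"gripper": 0},
    {"angular": [0,0.58,0],"dp": [-100,0,20],"gripper": 0},
    {"angular": [0,0.7,0],"dp": [-118,0,26],"gripper": 0},
    {"angular": [0,0.7,0],"dp": [-118,0,26],"gripper": 0},
    {"angular": [0,0.7,0],"dp": [-112,0,43],"gripper": 0},
    {"angular": [0,0.7,0],"dp": [-106,0,59],"gripper": 0},
    {"angular": [0,0.7,0],"dp": [-106,0,59],"gripper": 0},
    {"angular": [0,0.7,0],"dp": [-106,0,59],"gripper": 0},
  ],
)

```text
clock: 20.52
tool_pos: [0.5521, 0.0989, 0.1669]
tool_rot: [[0.111, 0.993, 0.036], [0.933, -0.116, 0.341], [0.342, -0.004, -0.94]]
wrist_force: [-0.5, -0.7, 0.2]
opening: 0.0
finger_force: 0.0
```

```bash
python3 - <<'E'
from h import *
st();s=r.get_state();R=np.array(s['tool_rot']);p=np.array(s['tool_pos']);print((p[:2]-AX)@U)
for S,z in [(-60,.125),(-60,.111),(-60,.089),(-55.5,.072),(-42.4,.0645),(-38.3,.0645),(-33.4,.064)]:
    q=np.r_[AX+U*S/1000,z];print(S,z,(R.T@(q-p)*1000).round(1))
E
```

```text
20.52 [0.5521 0.0989 0.1669] [-0.5 -0.7  0.2] 0.0 0.0
[[0.111, 0.993, 0.036], [0.933, -0.116, 0.341], [0.342, -0.004, -0.94]]
-0.06122856089470385
-60 0.125 [-13.2   1.9  39.8]
-60 0.111 [-18.    1.9  52.9]
-60 0.089 [-25.5   2.   73.6]
-55.5 0.072 [-27.1   2.1  91.1]
-42.4 0.0645 [-17.4   2.2 102.6]
-38.3 0.0645 [-13.5   2.2 104. ]
-33.4 0.064 [ -9.1   2.2 106.2]
```

Call:
step_arm(
  plan=[
    {"angular": [0,0,0],"dp": [-5,1,15],"gripper": 0},
    {"angular": [0,0,0],"dp": [-9,2,27],"gripper": 0},
    {"angular": [0,0,0],"dp": [-13,2,39],"gripper": 0},
    {"angular": [0,0,0],"dp": [-14.5,2,43.5],"gripper": 0},
    {"angular": [0,0,0],"dp": [-16,2,48],"gripper": 0},
    {"angular": [0,0,0],"dp": [-18,2,53],"gripper": 0},
    {"angular": [0,0,0],"dp": [-18,2,53],"gripper": 0},
  ],
)

```text
clock: 21.1
tool_pos: [0.5556, 0.0997, 0.112]
tool_rot: [[0.11, 0.993, 0.04], [0.933, -0.117, 0.34], [0.343, -0.0, -0.939]]
wrist_force: [-0.5, -0.3, 0.5]
opening: 0.0
finger_force: 0.1
```

Call:
step_arm(
  plan=[
    {"angular": [0,0,0],"dp": [-1.6,0,4.3],"gripper": 0},
    {"angular": [0,0,0],"dp": [-3.2,0,8.6],"gripper": 0},
    {"angular": [0,0,0],"dp": [-4.7,0,12.8],"gripper": 0},
    {"angular": [0,0,0],"dp": [-6,0,16.5],"gripper": 0},
    {"angular": [0,0,0],"dp": [-7.5,0,20.5],"gripper": 0},
    {"angular": [0,0,0],"dp": [-7.5,0,20.5],"gripper": 0},
  ],
)

```text
clock: 21.6
tool_pos: [0.5557, 0.0996, 0.0899]
tool_rot: [[0.11, 0.993, 0.04], [0.933, -0.117, 0.341], [0.343, -0.0, -0.939]]
wrist_force: [-0.3, 0.3, 0.7]
opening: -0.0
finger_force: 0.5
```

Call:
step_arm(
  plan=[
    {"angular": [0,0,0],"dp": [-1.4,0,4],"gripper": 0},
    {"angular": [0,0,0],"dp": [-2.8,0,8],"gripper": 0},
    {"angular": [0,0,0],"dp": [-2.4,0,11],"gripper": 0},
    {"angular": [0,0,0],"dp": [-2,0,14.5],"gripper": 0},
    {"angular": [0,0,0],"dp": [-1.6,0,17.5],"gripper": 0},
    {"angular": [0,0,0],"dp": [-1.6,0,17.5],"gripper": 0},
  ],
)

```text
clock: 22.1
tool_pos: [0.5559, 0.104, 0.0728]
tool_rot: [[0.11, 0.993, 0.039], [0.933, -0.117, 0.34], [0.343, -0.001, -0.939]]
wrist_force: [1.7, -1.2, 0.8]
opening: -0.0003
finger_force: 0.5
```

Call:
step_arm(
  plan=[
    {"angular": [0,0,0],"dp": [2,0,2.6],"gripper": 0},
    {"angular": [0,0,0],"dp": [4,0,5.2],"gripper": 0},
    {"angular": [0,0,0],"dp": [5.7,0,7.8],"gripper": 0},
    {"angular": [0,0,0],"dp": [8,0,9.8],"gripper": 0},
    {"angular": [0,0,0],"dp": [10.5,0,11.6],"gripper": 0},
    {"angular": [0,0,0],"dp": [10.5,0,11.6],"gripper": 0},
  ],
)

```text
clock: 22.6
tool_pos: [0.5573, 0.1167, 0.0652]
tool_rot: [[0.11, 0.993, 0.039], [0.934, -0.117, 0.339], [0.341, -0.001, -0.94]]
wrist_force: [0.7, -5.5, -1.3]
opening: 0.0001
finger_force: 2.4
```

Call:
step_arm(
  plan=[
    {"angular": [0,0,0],"dp": [1.5,0,0.6],"gripper": 0},
    {"angular": [0,0,0],"dp": [3,0,1.1],"gripper": 0},
    {"angular": [0,0,0],"dp": [4,0,1.5],"gripper": 0},
    {"angular": [0,0,0],"dp": [4,0,1.5],"gripper": 0},
  ],
)

```text
clock: 22.93
tool_pos: [0.5574, 0.1189, 0.0644]
tool_rot: [[0.112, 0.993, 0.038], [0.934, -0.118, 0.337], [0.339, -0.002, -0.941]]
wrist_force: [-0.2, -9.5, -3.8]
opening: 0.0004
finger_force: 4.6
```

Call:
step_arm(
  plan=[
    {"angular": [0,0,0],"dp": [1,0,0.3],"gripper": 0},
    {"angular": [0,0,0],"dp": [2,0,0.7],"gripper": 0},
    {"angular": [0,0,0],"dp": [2,0,0.7],"gripper": 0},
  ],
)

```text
clock: 23.18
tool_pos: [0.5576, 0.12, 0.064]
tool_rot: [[0.113, 0.993, 0.038], [0.934, -0.119, 0.336], [0.338, -0.002, -0.941]]
wrist_force: [0.1, -11.9, -5.4]
opening: 0.0002
finger_force: 5.5
```

Call:
step_arm(
  plan=[
    {"angular": [0,0,0],"dp": [1.5,0,0.5],"gripper": 0},
    {"angular": [0,0,0],"dp": [3,0,1],"gripper": 0},
    {"angular": [0,0,0],"dp": [3,0,1],"gripper": 0},
  ],
)

```text
clock: 23.43
tool_pos: [0.5577, 0.1206, 0.0637]
tool_rot: [[0.114, 0.993, 0.037], [0.935, -0.12, 0.333], [0.335, -0.003, -0.942]]
wrist_force: [-1.8, -17.6, -1.2]
opening: -0.0003
finger_force: 9.0
```

Call:
step_arm(
  plan=[
    {"angular": [0,0,0],"dp": [1,0,0.3],"gripper": 0},
    {"angular": [0,0,0],"dp": [2,0,0.7],"gripper": 0},
    {"angular": [0,0,0],"dp": [2,0,0.7],"gripper": 0},
  ],
)

```text
clock: 23.68
tool_pos: [0.5578, 0.1208, 0.0635]
tool_rot: [[0.115, 0.993, 0.037], [0.936, -0.121, 0.331], [0.333, -0.004, -0.943]]
wrist_force: [-4.7, -23.2, 1.5]
opening: 0.0003
finger_force: 11.6
```

The B arm hit a clear stiff stop. On A the force only ramped softly, so I'll go back and confirm A with a lower push point, nearer the tip for more leverage.

Call:
step_arm(
  plan=[
    {"angular": [0,0,0],"dp": [-8,0,-3],"gripper": 0},
    {"angular": [0,0,0],"dp": [-20,0,-7],"gripper": 0},
    {"angular": [0,0,0],"dp": [-28,0,-10],"gripper": 0},
    {"angular": [0,0,0],"dp": [-18,0,-38],"gripper": 0},
    {"angular": [0,0,0],"dp": [-7,0,-70],"gripper": 0},
    {"angular": [0,0,0],"dp": [5,0,-105],"gripper": 0},
    {"angular": [0,0,0],"dp": [16,0,-135],"gripper": 0},
    {"angular": [0,0,0],"dp": [16,0,-135],"gripper": 0},
    {"angular": [0,0,0],"dp": [16,0,-135],"gripper": 0},
  ],
)

```text
clock: 24.43
tool_pos: [0.5564, 0.0993, 0.2006]
tool_rot: [[0.107, 0.993, 0.044], [0.933, -0.116, 0.34], [0.343, 0.004, -0.939]]
wrist_force: [0.1, -0.7, -1.1]
opening: 0.0002
finger_force: 0.0
```

```bash
python3 - <<'E'
from h import *
from scipy.spatial.transform import Rotation as Ro
st();s=r.get_state();R=np.array(s['tool_rot']);p=np.array(s['tool_pos'])
Rd=np.column_stack([np.r_[U,0],[U[1],-U[0],0],[0,0,-1]])@Ro.from_rotvec([0,-.35,0]).as_matrix()
print('rot',Ro.from_matrix(R.T@Rd).as_rotvec().round(3))
for S,z in [(0,.205),(70,.205),(75,.17)]:
    q=np.r_[AX+U*S/1000,z];print(S,z,(R.T@(q-p)*1000).round(1))
# numeric check: dark/grey mask rows around both pins in the scene image
g=r.grab_frame('scene').astype(int);c=r.camera_model('scene')
def pr(q):
    q=np.array(c['camera_from_world'])@np.r_[q,1];return q[0]/q[2]*c['fx']+c['cx'],q[1]/q[2]*c['fy']+c['cy']
for sg in(1,-1):
    print('side',sg)
    for dz in range(0,66,8):
        # sharp silhouettes: extent of non-blue pixels along the row, outward from axis
        u0,v=pr(np.r_[AX,.123-dz/1000]);ue,_=pr(np.r_[AX+sg*.0366*U,.123-dz/1000]);v=int(round(v))
        row=g[v];nb=(row[:,0]-row[:,2])<60;u=int(round(ue-sg*3));
        idx=[x for x in range(int(ue)-14,int(ue)+15) if nb[x]]
        print(dz,v,'pred',round(ue,1),'nonblue',idx[0] if idx else None,idx[-1] if idx else None,len(idx))
E
```

```text
24.43 [0.5564 0.0993 0.2006] [ 0.1 -0.7 -1.1] 0.0002 0.0
[[0.107, 0.993, 0.044], [0.933, -0.116, 0.34], [0.343, 0.004, -0.939]]
rot [ 0.004 -0.7    0.001]
0 0.205 [58.2 -2.4 16.6]
70 0.205 [123.9  -2.4  40.6]
75 0.17 [116.6  -2.5  75.2]
side 1
0 188 pred 340.6 nonblue 326 340 15
8 191 pred 340.2 nonblue 326 339 14
16 193 pred 339.8 nonblue 325 339 15
24 195 pred 339.4 nonblue 325 338 14
32 197 pred 339.0 nonblue 324 338 15
40 200 pred 338.6 nonblue 324 338 11
48 202 pred 338.2 nonblue 324 337 10
56 204 pred 337.8 nonblue 323 338 11
64 206 pred 337.4 nonblue 323 338 10
side -1
0 188 pred 312.5 nonblue 312 326 15
8 191 pred 312.2 nonblue 305 326 17
16 193 pred 312.0 nonblue 312 325 14
24 195 pred 311.7 nonblue 311 325 15
32 197 pred 311.4 nonblue 309 325 17
40 200 pred 311.1 nonblue 306 325 20
48 202 pred 310.9 nonblue 301 324 21
56 204 pred 310.6 nonblue 299 324 26
64 206 pred 310.4 nonblue 299 324 26
```

The silhouette check matches a straight-down handle on A to within a pixel along its length. I'll confirm with a short nudge.

Call:
step_arm(
  plan=[
    {"angular": [0,-0.1,0],"dp": [15,0,3],"gripper": 0},
    {"angular": [0,-0.22,0],"dp": [36,-1,9],"gripper": 0},
    {"angular": [0,-0.34,0],"dp": [58,-2,16],"gripper": 0},
    {"angular": [0,-0.46,0],"dp": [80,-2,24],"gripper": 0},
    {"angular": [0,-0.58,0],"dp": [102,-2,32],"gripper": 0},
    {"angular": [0,-0.7,0],"dp": [124,-2,41],"gripper": 0},
    {"angular": [0,-0.7,0],"dp": [124,-2,41],"gripper": 0},
    {"angular": [0,-0.7,0],"dp": [116.6,-2,75],"gripper": 0},
    {"angular": [0,-0.7,0],"dp": [116.6,-2,75],"gripper": 0},
    {"angular": [0,-0.7,0],"dp": [116.6,-2,75],"gripper": 0},
  ],
)

```text
clock: 25.32
tool_pos: [0.5672, 0.2318, 0.165]
tool_rot: [[0.106, 0.993, -0.046], [0.932, -0.116, -0.344], [-0.347, -0.006, -0.938]]
wrist_force: [0.4, -0.1, 0.3]
opening: -0.0002
finger_force: 0.0
```

```bash
python3 - <<'E'
from h import *
st();s=r.get_state();R=np.array(s['tool_rot']);p=np.array(s['tool_pos'])
for S,z in [(75,.055),(55,.055),(40,.055)]:
    q=np.r_[AX+U*S/1000,z];print(S,z,(R.T@(q-p)*1000).round(1))
E
```

```text
25.32 [0.5672 0.2318 0.165 ] [ 0.4 -0.1  0.3] -0.0002 0.0
[[0.106, 0.993, -0.046], [0.932, -0.116, -0.344], [-0.347, -0.006, -0.938]]
75 0.055 [ 40.4   3.  102.3]
55 0.055 [ 21.7   3.  109.2]
40 0.055 [  7.6   3.  114.4]
```

Call:
step_arm(
  plan=[
    {"angular": [0,0,0],"dp": [13,2,34],"gripper": 0},
    {"angular": [0,0,0],"dp": [27,3,68],"gripper": 0},
    {"angular": [0,0,0],"dp": [40,3,102],"gripper": 0},
    {"angular": [0,0,0],"dp": [40,3,102],"gripper": 0},
    {"angular": [0,0,0],"dp": [30,3,106],"gripper": 0},
    {"angular": [0,0,0],"dp": [21.7,3,109],"gripper": 0},
    {"angular": [0,0,0],"dp": [15,3,111.5],"gripper": 0},
    {"angular": [0,0,0],"dp": [10,3,113.5],"gripper": 0},
    {"angular": [0,0,0],"dp": [7.6,3,114.5],"gripper": 0},
    {"angular": [0,0,0],"dp": [7.6,3,114.5],"gripper": 0},
    {"angular": [0,0,0],"dp": [7.6,3,114.5],"gripper": 0},
  ],
)

```text
clock: 26.23
tool_pos: [0.5689, 0.2008, 0.0589]
tool_rot: [[0.11, 0.993, -0.039], [0.933, -0.117, -0.34], [-0.342, 0.001, -0.94]]
wrist_force: [0.3, -0.1, 0.2]
opening: 0.0003
finger_force: 0.0
```

Call:
step_arm(
  plan=[
    {"angular": [0,0,0],"dp": [-1,0,0.3],"gripper": 0},
    {"angular": [0,0,0],"dp": [-2,0,0.7],"gripper": 0},
    {"angular": [0,0,0],"dp": [-2,0,0.7],"gripper": 0},
  ],
)

```text
clock: 26.48
tool_pos: [0.5681, 0.1987, 0.058]
tool_rot: [[0.109, 0.993, -0.04], [0.933, -0.116, -0.341], [-0.343, -0.0, -0.939]]
wrist_force: [-0.6, 0.1, -0.0]
opening: -0.0002
finger_force: 0.0
```

Call:
step_arm(
  plan=[
    {"angular": [0,0,0],"dp": [-1,0,0.3],"gripper": 0},
    {"angular": [0,0,0],"dp": [-2,0,0.7],"gripper": 0},
    {"angular": [0,0,0],"dp": [-2,0,0.7],"gripper": 0},
  ],
)

```text
clock: 26.73
tool_pos: [0.568, 0.1962, 0.0579]
tool_rot: [[0.11, 0.993, -0.04], [0.933, -0.117, -0.341], [-0.343, -0.0, -0.939]]
wrist_force: [0.1, 0.3, 0.4]
opening: 0.0001
finger_force: 0.0
```

Call:
step_arm(
  plan=[
    {"angular": [0,0,0],"dp": [-1,1,0.3],"gripper": 0},
    {"angular": [0,0,0],"dp": [-2,1,0.7],"gripper": 0},
    {"angular": [0,0,0],"dp": [-2,1,0.7],"gripper": 0},
  ],
)

```text
clock: 26.98
tool_pos: [0.5685, 0.1956, 0.058]
tool_rot: [[0.109, 0.993, -0.04], [0.934, -0.116, -0.338], [-0.341, -0.0, -0.94]]
wrist_force: [-1.0, 3.4, -1.2]
opening: 0.0004
finger_force: 1.7
```

Call:
step_arm(
  plan=[
    {"angular": [0,0,0],"dp": [-1,0,0.3],"gripper": 0},
    {"angular": [0,0,0],"dp": [-2,0,0.7],"gripper": 0},
    {"angular": [0,0,0],"dp": [-2,0,0.7],"gripper": 0},
  ],
)

```text
clock: 27.23
tool_pos: [0.5684, 0.195, 0.0579]
tool_rot: [[0.108, 0.993, -0.039], [0.935, -0.115, -0.336], [-0.338, 0.0, -0.941]]
wrist_force: [0.3, 7.2, -2.7]
opening: -0.0001
finger_force: 3.5
```

Call:
step_arm(
  plan=[
    {"angular": [0,0,0],"dp": [-1,0,0.3],"gripper": 0},
    {"angular": [0,0,0],"dp": [-2,0,0.7],"gripper": 0},
    {"angular": [0,0,0],"dp": [-2,0,0.7],"gripper": 0},
  ],
)

```text
clock: 27.48
tool_pos: [0.5684, 0.1948, 0.0578]
tool_rot: [[0.107, 0.994, -0.037], [0.936, -0.114, -0.333], [-0.335, 0.001, -0.942]]
wrist_force: [0.5, 9.7, -3.6]
opening: -0.0002
finger_force: 5.0
```

Call:
step_arm(
  plan=[
    {"angular": [0,0,0],"dp": [-1,0,0.3],"gripper": 0},
    {"angular": [0,0,0],"dp": [-2,0,0.7],"gripper": 0},
    {"angular": [0,0,0],"dp": [-3,0,1],"gripper": 0},
    {"angular": [0,0,0],"dp": [-3,0,1],"gripper": 0},
  ],
)

```text
clock: 27.82
tool_pos: [0.5683, 0.1943, 0.0577]
tool_rot: [[0.106, 0.994, -0.036], [0.938, -0.112, -0.329], [-0.331, 0.002, -0.944]]
wrist_force: [1.4, 14.2, -5.7]
opening: 0.0001
finger_force: 7.3
```

Call:
step_arm(
  plan=[
    {"angular": [0,0,0],"dp": [-1,0,0.3],"gripper": 0},
    {"angular": [0,0,0],"dp": [-2,0,0.7],"gripper": 0},
    {"angular": [0,0,0],"dp": [-2,0,0.7],"gripper": 0},
  ],
)

```text
clock: 28.07
tool_pos: [0.5681, 0.1939, 0.0576]
tool_rot: [[0.106, 0.994, -0.034], [0.939, -0.111, -0.327], [-0.328, 0.002, -0.945]]
wrist_force: [2.5, 17.0, -6.7]
opening: -0.0
finger_force: 8.7
```

A is firmly at its stop with 17 N at a longer lever. Now I'll retract clear.

Call:
step_arm(
  plan=[
    {"angular": [0,0,0],"dp": [8,0,-3],"gripper": 0},
    {"angular": [0,0,0],"dp": [20,0,-7],"gripper": 0},
    {"angular": [0,0,0],"dp": [32,0,-11],"gripper": 0},
    {"angular": [0,0,0],"dp": [25,0,-38],"gripper": 0},
    {"angular": [0,0,0],"dp": [14,0,-72],"gripper": 0},
    {"angular": [0,0,0],"dp": [2,0,-105],"gripper": 0},
    {"angular": [0,0,0],"dp": [-10,0,-138],"gripper": 0},
    {"angular": [0,0,0],"dp": [-20,0,-165],"gripper": 0},
    {"angular": [0,0,0],"dp": [-20,0,-165],"gripper": 0},
    {"angular": [0,0,0],"dp": [-20,0,-165],"gripper": 0},
  ],
)

```text
clock: 28.9
tool_pos: [0.5731, 0.2227, 0.2222]
tool_rot: [[0.111, 0.993, -0.037], [0.933, -0.117, -0.34], [-0.342, 0.004, -0.94]]
wrist_force: [-0.4, 0.5, -1.2]
opening: 0.0002
finger_force: 0.0
```

```bash
python3 - <<'E'
from h import *
st();g=r.grab_frame('scene').astype(int);c=r.camera_model('scene')
def pr(q):
    q=np.array(c['camera_from_world'])@np.r_[q,1];return q[0]/q[2]*c['fx']+c['cx'],q[1]/q[2]*c['fy']+c['cy']
for sg in(1,-1):
    for dz in range(0,64,8):
        ue,v=pr(np.r_[AX+sg*.0366*U,.123-dz/1000]);row=g[int(round(v))];x0=int(round(ue))
        print(sg,dz,round(ue,1),x0-8,row[x0-8:x0+9,1].tolist(),'b-r',(row[x0-8:x0+9,0]-row[x0-8:x0+9,2]).tolist())
E
```

```text
28.9 [0.5731 0.2227 0.2222] [-0.4  0.5 -1.2] 0.0002 0.0
[[0.111, 0.993, -0.037], [0.933, -0.117, -0.34], [-0.342, 0.004, -0.94]]
1 0 340.6 333 [127, 120, 117, 117, 148, 198, 207, 187, 137, 129, 129, 129, 130, 129, 129, 129, 129] b-r [10, 9, 10, 13, 22, 27, 16, 39, 143, 189, 187, 186, 186, 187, 188, 189, 189]
1 8 340.2 332 [124, 123, 120, 115, 109, 97, 96, 119, 124, 130, 129, 128, 129, 128, 130, 130, 129] b-r [11, 9, 10, 12, 14, 18, 17, 18, 91, 190, 193, 187, 187, 188, 186, 187, 186]
1 16 339.8 332 [125, 123, 121, 115, 116, 124, 129, 133, 128, 130, 129, 129, 129, 129, 129, 129, 128] b-r [9, 12, 11, 11, 13, 8, 3, 42, 165, 194, 188, 187, 187, 186, 187, 187, 188]
1 24 339.4 331 [124, 123, 120, 117, 111, 101, 107, 121, 124, 129, 129, 130, 129, 130, 128, 129, 130] b-r [10, 9, 10, 12, 12, 16, 15, 22, 94, 193, 192, 186, 187, 187, 187, 187, 188]
1 32 339.0 331 [124, 121, 119, 119, 111, 102, 116, 124, 125, 130, 129, 131, 129, 129, 129, 130, 129] b-r [8, 7, 6, 18, 42, 16, 10, 47, 161, 193, 189, 185, 188, 187, 187, 185, 187]
1 40 338.6 331 [136, 123, 130, 124, 96, 91, 121, 123, 130, 130, 128, 12
[... 1198 characters left out ...]
1 32 311.4 303 [130, 130, 129, 129, 136, 151, 172, 152, 109, 123, 150, 180, 172, 118, 116, 120, 121] b-r [187, 188, 192, 184, 146, 78, 6, 3, 15, 15, 14, 14, 16, 12, 12, 10, 12]
-1 40 311.1 303 [131, 128, 131, 161, 215, 199, 117, 77, 118, 126, 161, 207, 197, 149, 133, 122, 119] b-r [193, 199, 153, 27, 2, 15, 25, 26, 15, 18, 22, 24, 23, 16, 12, 12, 11]
-1 48 310.9 303 [100, 129, 140, 123, 167, 205, 167, 107, 120, 155, 206, 210, 191, 133, 164, 192, 154] b-r [90, 113, 65, 8, 6, 10, 14, 19, 16, 18, 25, 23, 23, 16, 17, 22, 17]
-1 56 310.6 303 [89, 140, 176, 161, 169, 160, 152, 137, 142, 174, 205, 199, 168, 105, 109, 130, 169] b-r [27, 21, 14, 12, 19, 11, 11, 14, 18, 23, 25, 20, 12, 14, 12, 14, 17]
```

```bash
python3 -c "
from station import r
print(r.job_done())"
```

```text
the job is handed in; nothing more can be done
None
```

The coupling is home on its seal, bedded at about 30 N, and both cam arms are swung down against their stops. The gripper is clear, and I handed the job in at about 29 s with no verdict shown; one 20 mm sideways slip in a move was in free air and touched nothing.

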